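# Close the board tester and start its test

### The job

Get the board tester running: pick up the aluminium pressure plate by its orange handle and, keeping it level, lower it gently (do not drop it) over the blue fixture's two guide pins until it rests flat on the fixture on all its feet, then let go of it. Only after that, twist the red spring-return start switch on the sloping console clockwise (seen facing the panel) as far as it will go, hold it at its stop for about one second, and release it so that it springs all the way back. Leave the other things on the bench where they are.

Things in the scene. Friction and masses are not known exactly. Their poses are not given: they have to be found in the camera images.
- fixture: blue fixture block fixed to the bench, 220 (x) x 130 (y) x 30 mm high, a green circuit board on its deck (110 x 70 mm, at most 9 mm high). Two upright steel guide pins, 10 mm diameter with tapered tips, stand at x = +-85 mm, y = 0, rising 50 mm above the deck. Origin: centre of its underside, on the bench; x along the line through the pins, z up. Place and yaw vary
- fixture_seat (a point): centre of the fixture's deck, 30 mm above the bench; the plate's origin lies here when it is home
- plate: loose aluminium pressure plate, 200 (x) x 120 (y) x 10 mm, 0.5 to 0.8 kg, on four round feet 12 mm high at x = +-65, y = +-45 mm. Two 12.5 mm through holes at x = +-85 mm, y = 0, for the pins; either way round fits. On top, a bridge-shaped orange handle. Starts on its feet on the bench. Origin: centre, at the level of the feet's undersides; z up; plate top at z = 22 mm, handle top at z = 60 mm
- plate_handle (a point): middle of the orange handle bar, 51 mm above the feet's undersides and 29 mm above the plate's top; the bar is 80 mm long along the plate's x, 16 mm thick along y, 18 mm high, carried on two posts at x = +-34 mm. Axes as the plate's
- console: grey console fixed to the bench, about 150 mm wide, with a square panel (150 x 150 mm) that slopes up away from the robot at 35 degrees from level; its front faces -x of its own frame. Panel centre 90 mm above the origin. Origin: on the bench under the panel centre. Position and yaw vary
- switch_grip (a point): grip point of the red start switch, on its turning axis, 33 mm out from the panel. The switch is a red bar 64 mm long, 14 mm thick, on a black disc of 60 mm diameter; the bar's top lies 12 mm above this point, the disc's top 22 mm below. Axes turn with it: z out of the panel along the turning axis (35 degrees from vertical, leaning to the robot), x along the bar (up the slope at rest), y across it
- start_switch (a joint): turn of the start switch: 0 at rest, grows as it is turned clockwise seen facing the panel (negative turn about point switch_grip's z), mechanical stop at 1.2 rad; a spring of 0.10 N m at rest to 0.24 N m at the stop returns it to 0 when released
- flux_bottle: flux bottle, 36 mm wide and 85 mm tall, red cap; a bystander; origin under its centre
- tip_jar: small amber jar, 40 mm wide and 50 mm tall; a bystander; origin under its centre
- screwdriver: screwdriver, 180 mm, lying near the robot; a bystander; origin at its middle underneath
- multimeter: black multimeter, 75 x 150 x 44 mm, lying near the robot; a bystander; origin under its centre
- solder_spool: steel spool, 64 mm wide and 46 mm tall; a bystander; origin under its centre
Not all that is in view belongs to the job. Of the things that look like the plate, the largest one is meant.

How it is judged (in metres and radians):
On the way, in this order (a step that is already met when the one before it is completed fails the run):
1. the pressure plate is down on both guide pins, flat on the fixture, and let go (z of plate in the frame of fixture_seat below 0.003 m and horizontal distance between plate and fixture_seat below 0.004 m and angle between the x axis of plate and the x axis of fixture, either way round below 0.06 rad and angle between plate's own z axis and vertical below 0.04 rad and contact force between the fingers and plate below 0.1 N), for 0.2 s.
2. with the plate home, the start switch is held at its clockwise stop (value of joint start_switch above 1.12 rad and z of plate in the frame of fixture_seat below 0.003 m and horizontal distance between plate and fixture_seat below 0.004 m and angle between the x axis of plate and the x axis of fixture, either way round below 0.06 rad and angle between plate's own z axis and vertical below 0.04 rad), for 0.6 s.
At the end, for the whole second after the job is handed in: Plate released on the fixture: within 3 mm in height and 4 mm sideways of home, long axis within 0.06 rad of the pin line (either way round), tilt under 0.04 rad; the start switch, having been held beyond 1.12 rad for 0.6 s with the plate home, is released and back below 0.08 rad (all of step 1 and value of joint start_switch below 0.08 rad and contact force between the fingers and console below 0.1 N and linear speed of plate below 0.02 m/s); the robot touches nothing.
It fails at once if the start switch is turned (over 0.35 rad) while the plate is not home (value of joint start_switch above 0.35 rad and (z of plate in the frame of fixture_seat above 0.006 m or horizontal distance between plate and fixture_seat above 0.006 m)).
It fails at once if the plate is dropped or slammed onto the fixture (faster than 0.4 m/s close above it) (z of plate in the frame of fixture_seat below 0.06 m and horizontal distance between plate and fixture_seat below 0.05 m and linear speed of plate above 0.4 m/s).
It fails at once if the plate is tipped more than 0.35 rad from level (angle between plate's own z axis and vertical above 0.35 rad).
It fails at once if a bystander is moved more than 30 mm (distance of any of flux_bottle, tip_jar, screwdriver, multimeter, solder_spool from where it was at the start of the episode above 0.03 m).
It also fails if it takes over 67 s, if anything falls off the work surface, if the arm or the gripper's body presses on something with over 40 N, if the wrist force passes 120 N, or if a joint passes its speed limit or range.

### The arm

A 6-joint arm with a two-finger parallel gripper is mounted at the origin on the work surface. World frame = base frame: x ahead of the robot, y to its left, z up, the work surface at z = 0. Lengths are in m, angles in degrees, forces in N, time in s.
With the tool pointing down it reaches from about 0.25 to 0.725 m from the base axis. Payload 4 kg.
Tool frame: the origin (TCP) lies midway between the tips of the shut fingers; the grasp point (between the pads) lies 19 mm behind it (hold_point_z is the distance from the TCP to the grasp point, in m); z points along the fingers, y is the direction in which the jaws open and shut (so a half turn about z gives the same grasp; the last joint's range is limited). The gripper opens to 85 mm and grips with 20 to 120 N. Pads are 22 mm wide; open, the fingers measure 114 mm over their backs; the gripper's body (76 mm by 85 mm) begins 54 mm behind the grasp point. The pads swing forward as they close: fully open they stand 13 mm farther back than shut.
Start: joints at [76.433, 13.785, 0.286, 76.501, 0, 90], TCP at [0.117, 0.486, 0.231] pointing down, gripper open.
Joint ranges: [-155.79, 155.79], [-60.16, 107.12], [-62.33, 73.08], [-114, 123.19], [-81.49, 82.49], [-180, 180]. Speed limits (degrees/s): [159.86, 159.86, 180, 180, 180, 180].

### API

Orientations are given as [roll, pitch, yaw] about the fixed x, y, z axes, in that order (R = Rz(yaw) Ry(pitch) Rx(roll)).
In Python, from plant import * gives the robot as it stands.
- The arm moves only by the shell command python3 -m jog 'ROWS'. ROWS is JSON, one flat list of numbers, 7 for each row, row after row: the opening, from 0 (shut) to 1 (fully open), then the shift along the tool's x, y, z in mm, then the turn, a rotation vector about the tool's x, y, z in degrees. In form: [claw, x, y, z, wx, wy, wz, claw, x, y, z, wx, wy, wz, ...]. A call has 1 to 5 rows; each row shifts and turns the pose as measured when the row begins, along the tool's axes as they then stand; what a row does not reach is not made up. A row lasts 1/8 s, in which the tool goes at most 62.5 mm and 10.7 degrees, less where a joint would pass 70% of its speed; a pose out of reach is approached as far as the arm can. A call with a gripper value outside its range is refused whole. The fingers move at their own pace and stop on an object; the grip force is fixed at half the most. Time passes only in rows, so rows that do not move let the fingers close. It gives the time, the measured TCP pose, the force and the opening at its end, in the units of the state.
- sense(): the state, without advancing time (a new reading comes with each control period).
- grab_frame(name): name is "scene" or "top" or "wrist"; returns the picture (400x640x3 uint8, red, green, blue); there is no depth.
- camera_info(name): a dict with "camera_matrix" (3x3 intrinsics, pixels), "rvec" (rotation vector, rad) and "tvec" (3), from world to camera coordinates, as OpenCV has them; the wrist camera has in their place "T_tool_cam" (4x4, takes a point from camera to tool coordinates, whose origin is the TCP and whose axes are the flange's). Camera axes: x right, y down, z forward; pixel columns grow to the right and rows downward; lengths in m; the calibration is good to about 2 mm. A picture is of the moment at which its call begins: read the wrist's pose just before it. camera_info takes no time and is no camera call.
- sign_off(): hands the job in, once; it reports no verdict.
Trained networks look in the newest picture that a camera, given by its name, has taken for a name from the list of things; names that differ only in an ending like _2 or _b are one class to them, and where a whole thing is asked for, a point or a joint stands for the part that bears it (a point fixed in the world has none). Each returns a list of dicts, best first, with "score" (0 to 1); they miss things now and then, are a little off and sometimes report something else, mostly with a low value. They report only what shows in the picture. A call takes as long as a camera call. They do not tell look-alikes from the thing itself.
- masks_of(name, camera): "pixels" (400x640 bool, what is visible of it).
- spot_point(name, camera): "location" ([x, y, z] in m, in the coordinates of the camera as it stood for that picture, good to about 4 mm: a listed point, or the origin of a listed thing).
The state is a dict: "time_s": time; "joints": joint angles; "qvel": joint speeds; "joint_efforts": joint torques, N m; "eef_pos": TCP position; "eef_rot": TCP orientation; "wrist_force": force on the tool from outside, world axes, zero at the start; "torque": the same for the moment, N m; "gripper_width": opening from 0.0 (shut) to 1.0 (fully open).
Only numpy, scipy, OpenCV 4.12 (cv2) and the standard library are available. Lean on these libraries where they do the work, as an engineer would, in place of code of your own. Each camera call takes 0.05 s, during which the arm holds its last target.

## Working session

There is one attempt and no reset: what is moved stays moved. The work goes in short steps, Python scripts to look and compute and a shell command to move; the robot and the scene stay as the last step left them, time stands still between calls to the robot, and variables do not carry over. Pictures are saved under pics/ and viewed, and the job is handed in when it is done.

```bash
ls; mkdir -p pics; python3 - <<'E'
from plant import *
import cv2
print(sense())
for n in("scene","top","wrist"):
    f=grab_frame(n); cv2.imwrite(f"pics/a_{n}.png",f[:,:,::-1]); print(n,camera_info(n))
E
```

```text
pics
{'time_s': 0.0, 'joints': array([ 7.64332833e+01,  1.38286727e+01,  2.12716703e-01,  7.65002946e+01,
       -4.57209887e-04,  9.00013066e+01]), 'qvel': array([-0.07077694, -0.08270437,  0.07757012,  0.0078175 , -0.03187468,
        0.07757972]), 'joint_efforts': array([-5.35839320e-05, -3.72319186e+01,  2.52407634e+01,  1.68841810e-02,
        2.04258686e-05, -2.26202012e-06]), 'eef_pos': array([0.11714324, 0.48543548, 0.23043703]), 'eef_rot': array([-1.79883749e+02,  4.59859958e-04,  1.66431978e+02]), 'wrist_force': array([ 0.66219535,  1.0106157 , -0.28875897]), 'torque': array([-0.02311611, -0.00380943,  0.05148423]), 'gripper_width': 1.0023085222301007}
scene {'camera_matrix': array([[452.92035966,   0.        , 322.71572442],
       [  0.        , 452.92035966, 201.90249304],
       [  0.        ,   0.        ,   1.        ]]), 'rvec': array([ 1.82856022,  1.65269777, -0.71346513]), 'tvec': array([-0.04739634, -0.26275028,  1.56623911])}
top {'camera_matrix': array([[416.63822584,   0.        , 316.82604138],
       [  0.        , 416.63822584, 194.70709836],
       [  0.        ,   0.        ,   1.        ]]), 'rvec': array([ 2.18742889, -2.16562041,  0.09709997]), 'tvec': array([-0.02137796,  0.46695239,  1.2913532 ])}
wrist {'camera_matrix': array([[281.4846273 ,   0.        , 319.08424895],
       [  0.        , 281.4846273 , 200.269716  ],
       [  0.        ,   0.        ,   1.        ]]), 'T_tool_cam': array([[ 2.99713179e-04, -9.56411839e-01, -2.92021068e-01,
         7.52673270e-02],
       [ 9.99998899e-01, -1.37666204e-04,  1.47721683e-03,
        -6.16710724e-04],
       [-1.45302910e-03, -2.92021189e-01,  9.56410745e-01,
        -1.41794194e-01],
       [ 0.00000000e+00,  0.00000000e+00,  0.00000000e+00,
         1.00000000e+00]])}
```

View pics/a_scene.png

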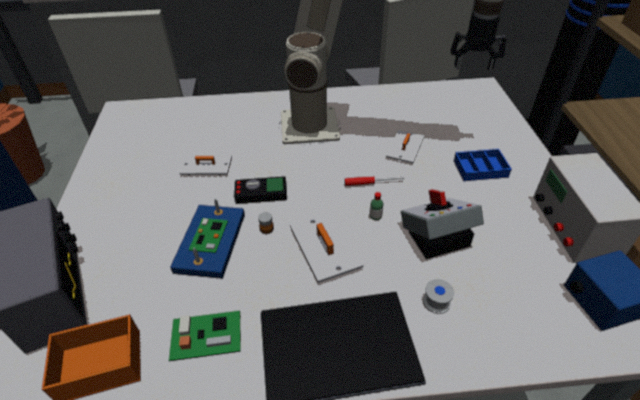

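View pics/a_top.png

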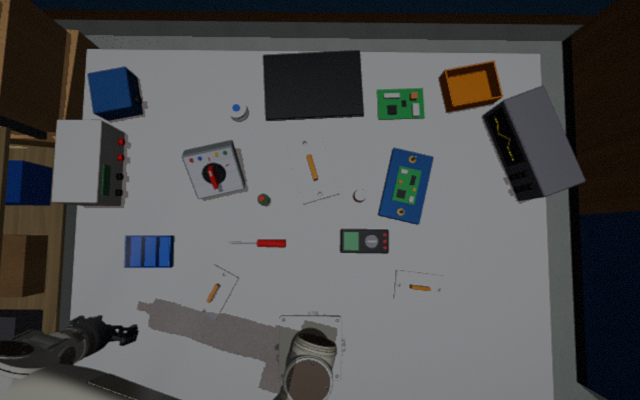

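View pics/a_wrist.png

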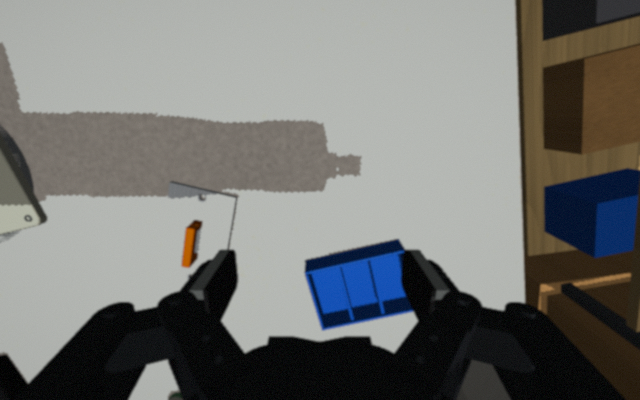

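```bash
cat > h.py <<'E'
from plant import *
import cv2, numpy as np
from scipy.spatial.transform import Rotation as R
def tool(s=None):
    s=s or sense(); T=np.eye(4); T[:3,:3]=R.from_euler('xyz',s['eef_rot'],degrees=True).as_matrix(); T[:3,3]=s['eef_pos']; return T
def cam(n,T=None):
    """K, world-from-cam 4x4"""
    i=camera_info(n); K=np.array(i['camera_matrix'])
    if n=='wrist': return K,(tool() if T is None else T)@np.array(i['T_tool_cam'])
    W=np.eye(4); W[:3,:3]=cv2.Rodrigues(np.array(i['rvec']))[0]; W[:3,3]=i['tvec']
    return K,np.linalg.inv(W)
def proj(n,p,T=None):
    K,W=cam(n,T); q=np.linalg.inv(W)@np.append(p,1); q=K@q[:3]; return q[:2]/q[2]
def ray(n,uv,T=None):
    K,W=cam(n,T); d=W[:3,:3]@np.linalg.inv(K)@np.array([uv[0],uv[1],1.]); return W[:3,3],d/np.linalg.norm(d)
def atz(n,uv,z,T=None):
    o,d=ray(n,uv,T); return o+d*(z-o[2])/d[2]
def tri(l):
    """list of (o,d)"""
    A=np.zeros((3,3));b=np.zeros(3)
    for o,d in l: P=np.eye(3)-np.outer(d,d);A+=P;b+=P@o
    x=np.linalg.solve(A,b); return x,[np.linalg.norm((np.eye(3)-np.outer(d,d))@(x-o)) for o,d in l]
E
python3 - <<'E'
from h import *
for c in("top","scene"):
    for n in("plate","plate_handle","fixture","fixture_seat","console","switch_grip"):
        K,W=cam(c)
        for d in spot_point(n,c)[:4]:
            p=(W@np.append(d['location'],1))[:3]; print(c,n,round(d['score'],2),p.round(3),proj(c,p).round(0))
E
```

```text
top plate 0.96 [ 0.556  0.002 -0.   ] [311. 168.]
top plate 0.81 [ 0.181 -0.334 -0.004] [417. 287.]
top plate 0.81 [ 0.162  0.3   -0.002] [215. 291.]
top plate 0.59 [0.736 0.24  0.004] [238. 112.]
top plate_handle 0.89 [ 0.18  -0.34   0.039] [422. 289.]
top plate_handle 0.85 [0.552 0.    0.048] [312. 167.]
top plate_handle 0.61 [0.164 0.295 0.039] [213. 293.]
top fixture 0.76 [ 0.501 -0.297  0.002] [404. 185.]
top fixture_seat 0.91 [ 0.497 -0.297  0.03 ] [406. 186.]
top console 0.6 [ 0.525  0.297 -0.003] [219. 176.]
top switch_grip 0.81 [0.506 0.283 0.118] [215. 178.]
scene plate 0.91 [ 0.187 -0.335  0.002] [206. 167.]
scene plate 0.83 [0.553 0.003 0.002] [326. 248.]
scene plate 0.8 [0.159 0.297 0.002] [404. 147.]
scene plate_handle 0.95 [ 0.554 -0.003  0.054] [323. 235.]
scene plate_handle 0.87 [ 0.188 -0.332  0.038] [205. 158.]
scene plate_handle 0.55 [0.168 0.301 0.036] [407. 141.]
scene fixture 0.96 [ 0.499 -0.293  0.003] [212. 241.]
scene fixture_seat 0.59 [ 0.506 -0.297  0.03 ] [208. 237.]
scene console 0.96 [0.524 0.292 0.002] [432. 231.]
scene console 0.37 [ 0.468 -0.153 -0.   ] [265. 229.]
scene switch_grip 0.84 [0.508 0.288 0.119] [437. 194.]
```

The top view has three plate-like things: (312,168), (417,287) and (215,291). The one at (312,168) looks largest, so I'll confirm that in an enlarged crop.

```bash
python3 - <<'E'
from h import *
f=cv2.imread('pics/a_top.png')
a=cv2.resize(f[120:220,290:450],None,fx=5,fy=5,interpolation=cv2.INTER_CUBIC)
cv2.imwrite('pics/crop1.png',a[:500,:800])
g=cv2.imread('pics/a_scene.png')
cv2.imwrite('pics/crop2.png',cv2.resize(g[180:300,160:380],None,fx=3.6,fy=3.6,interpolation=cv2.INTER_CUBIC)[:600,:800])
b=np.hstack([f[225:345,160:300],f[225:345,350:490],f[110:230,245:385]])
cv2.imwrite('pics/crop3.png',cv2.resize(b,None,fx=1.9,fy=1.9))
E
```

```text
(no output)
```

View pics/crop1.png

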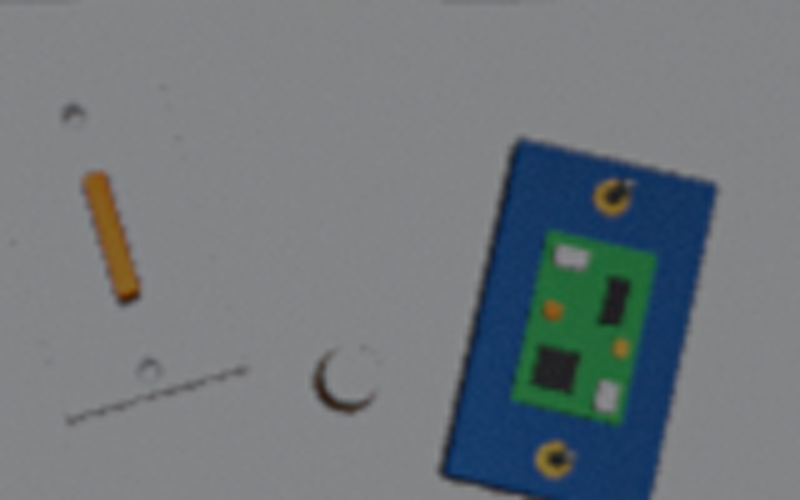

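View pics/crop2.png

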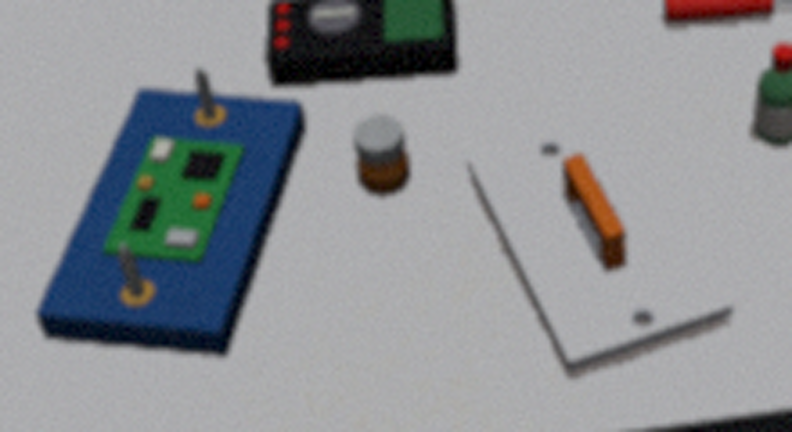

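View pics/crop3.png

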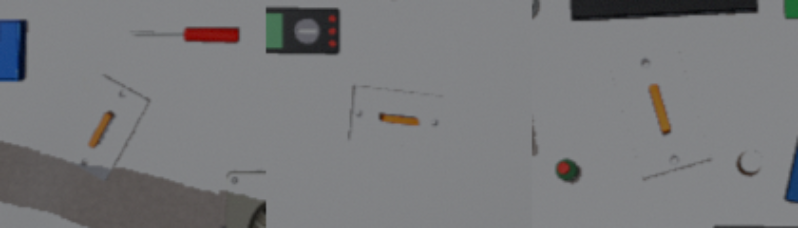

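The plate at top (312,168) is the right one. Its hole spacing is 54 px, equal to the fixture's pin spacing, against about 41 px on the look-alikes. Next: poses from the holes, handle and pins.

```bash
python3 - <<'E'
from h import *
def c1(x,y): return ((x+.5)/5-.5+290,(y+.5)/5-.5+120)
def c2(x,y): return ((x+.5)/3.6-.5+160,(y+.5)/3.6-.5+180)
P={'holeA':(c1(74,113),c2(643,318)),'holeB':(c1(149,369),c2(550,149)),
'pinA':(c1(612,197),c2(137,292)),'pinB':(c1(555,460),c2(210,115)),
'tipA':(c1(628,186),c2(123,250)),'tipB':(c1(570,456),c2(201,75)),
'hA':(c1(96,176),c2(612,240)),'hB':(c1(127,291),c2(574,160))}
X={}
for k,(a,b) in P.items():
    x,r=tri([ray('top',a),ray('scene',b)]); X[k]=x; print(k,x.round(4),np.round(r,4))
for a,b in(('holeA','holeB'),('pinA','pinB'),('tipA','tipB'),('hA','hB')):
    d=X[a]-X[b]; print(a,np.linalg.norm(d[:2]).round(4),np.degrees(np.arctan2(d[1],d[0])).round(1),((X[a]+X[b])/2).round(4))
for k,z in(('hole',.022),('pin',.03),('h',.060)):
  for c,i in(('top',0),('scene',1)):
    a=atz(c,P[k+'A'][i],z);b=atz(c,P[k+'B'][i],z);d=a-b
    print(k,c,((a+b)/2).round(4),np.linalg.norm(d).round(4),np.degrees(np.arctan2(d[1],d[0])).round(1))
E
```

```text
holeA [0.6347 0.0249 0.0203] [0.0003 0.0003]
holeB [ 0.4714 -0.0248  0.0201] [0. 0.]
pinA [ 0.5826 -0.3158  0.0284] [0. 0.]
pinB [ 0.4162 -0.2783  0.0283] [0.0002 0.0002]
tipA [ 0.5818 -0.3159  0.0718] [0.0003 0.0003]
tipB [ 0.4165 -0.2782  0.0707] [0.0009 0.0009]
hA [0.5888 0.0093 0.0494] [0.0002 0.0002]
hB [ 0.5164 -0.0104  0.0543] [0.0001 0.0001]
holeA 0.1707 16.9 [0.5531 0.     0.0202]
pinA 0.1706 -12.7 [ 0.4994 -0.2971  0.0284]
tipA 0.1695 -12.9 [ 0.4991 -0.2971  0.0713]
hA 0.075 15.2 [ 5.526e-01 -5.000e-04  5.180e-02]
hole top [ 5.528e-01 -1.000e-04  2.200e-02] 0.1704 16.8
hole scene [5.546e-01 1.000e-04 2.200e-02] 0.1703 17.1
pin top [ 0.4992 -0.2969  0.03  ] 0.1703 -12.6
pin scene [ 0.5009 -0.2965  0.03  ] 0.1702 -12.8
h top [ 0.5512 -0.0007  0.06  ] 0.0739 15.6
h scene [ 0.5597 -0.0012  0.06  ] 0.0784 13.9
```

```bash
cat >> h.py <<'E'
def plan(pos,yaw=None,n=5,claw=1,Rt=None):
    T=tool(); p0,R0=T[:3,3].copy(),R.from_matrix(T[:3,:3])
    R1=Rt if Rt is not None else R.from_euler('xyz',[180,0,yaw],degrees=True)
    rv=(R0.inv()*R1).as_rotvec(); L=np.linalg.norm(np.array(pos)-p0)
    ang=np.degrees(np.linalg.norm(rv)); print('dist',L.round(4),'ang',ang.round(2),'min rows',L/.0625,ang/10.7)
    out=[]
    for i in range(n):
        Ri=R0*R.from_rotvec(rv*i/n); d=Ri.inv().apply((np.array(pos)-p0)/n)*1000
        out.append([claw]+d.round(1).tolist()+np.degrees(rv/n).round(2).tolist())
    for o in out: print(o)
E
python3 - <<'E'
from h import *
plan([.553,0,.17],196.9,15)
E
```

```text
dist 0.6556 ang 30.47 min rows 10.490048674631419 2.8476266069113185
[1, -35.8, -24.7, 4.1, 0.0, 0.0, -2.03]
[1, -34.9, -25.9, 4.1, 0.0, 0.0, -2.03]
[1, -34.0, -27.2, 4.1, 0.0, 0.0, -2.03]
[1, -33.0, -28.3, 4.1, 0.0, 0.0, -2.03]
[1, -32.0, -29.5, 4.1, 0.0, 0.0, -2.03]
[1, -30.9, -30.6, 4.1, 0.0, 0.0, -2.03]
[1, -29.8, -31.7, 4.1, 0.0, 0.0, -2.03]
[1, -28.7, -32.7, 4.1, 0.0, 0.0, -2.03]
[1, -27.5, -33.7, 4.1, 0.0, 0.0, -2.03]
[1, -26.3, -34.7, 4.1, 0.0, 0.0, -2.03]
[1, -25.0, -35.6, 4.1, 0.0, 0.0, -2.03]
[1, -23.8, -36.5, 4.1, 0.0, 0.0, -2.03]
[1, -22.5, -37.3, 4.1, 0.0, 0.0, -2.03]
[1, -21.1, -38.0, 4.1, 0.0, 0.0, -2.03]
[1, -19.8, -38.8, 4.1, 0.0, 0.0, -2.03]
```

```bash
python3 -m jog '[1,-36,-25,4,0,0,-2, 1,-35,-26,4,0,0,-2, 1,-34,-27,4,0,0,-2, 1,-33,-28,4,0,0,-2, 1,-32,-30,4,0,0,-2]'
python3 -m jog '[1,-31,-31,4,0,0,-2, 1,-30,-32,4,0,0,-2, 1,-29,-33,4,0,0,-2, 1,-28,-34,4,0,0,-2, 1,-26,-35,4,0,0,-2]'
python3 - <<'E'
from h import *
plan([.553,0,.17],196.9,5)
E
```

```text
time_s: 1.38
eef_pos: [0.2658, 0.3227, 0.211]
eef_rot: [179.8, 0.1, 177.2]
wrist_force: [-0.0, 0.7, -0.4]
gripper_width: 1.006
time_s: 2.0
eef_pos: [0.4187, 0.1555, 0.1915]
eef_rot: [179.7, 0.4, -172.5]
wrist_force: [0.0, 1.1, -0.7]
gripper_width: 1.004
dist 0.2066 ang 9.36 min rows 3.305865531850847 0.8748985229963899
[1, -22.5, -34.4, 4.3, 0.05, 0.08, -1.87]
[1, -21.4, -35.1, 4.3, 0.05, 0.08, -1.87]
[1, -20.2, -35.8, 4.3, 0.05, 0.08, -1.87]
[1, -19.1, -36.4, 4.3, 0.05, 0.08, -1.87]
[1, -17.9, -37.0, 4.3, 0.05, 0.08, -1.87]
```

```bash
python3 -m jog '[1,-22.5,-34.5,4.3,0,0.1,-2, 1,-21.5,-35,4.3,0,0.1,-2, 1,-20,-36,4.3,0,0.1,-2, 1,-19,-36.5,4.3,0,0.1,-2, 1,-18,-37,4.3,0,0.1,-2]'
python3 - <<'E'
from h import *
T=tool()
f=grab_frame('wrist'); cv2.imwrite('pics/b_wrist.png',f[:,:,::-1])
K,W=cam('wrist',T)
for n in("plate_handle","plate"):
    for d in spot_point(n,'wrist')[:2]: print(n,round(d['score'],2),(W@np.append(d['location'],1))[:3].round(4))
hs=cv2.cvtColor(f,cv2.COLOR_RGB2HSV)
m=cv2.inRange(hs,(5,150,60),(20,255,255)); print(m.sum()/255)
plan([.553,0,.17],196.9,1)
E
```

```text
time_s: 2.62
eef_pos: [0.5588, -0.0055, 0.1695]
eef_rot: [179.7, 0.1, -162.2]
wrist_force: [0.9, 0.4, -0.4]
gripper_width: 1.003
plate_handle 0.85 [ 0.5546 -0.0007  0.0541]
plate 0.97 [ 0.5594  0.0025 -0.0024]
1362.0
dist 0.0081 ang 0.75 min rows 0.13027800215408764 0.0701165567783785
[1, 3.6, 7.2, -1.2, 0.31, -0.01, 0.68]
```

View pics/b_wrist.png

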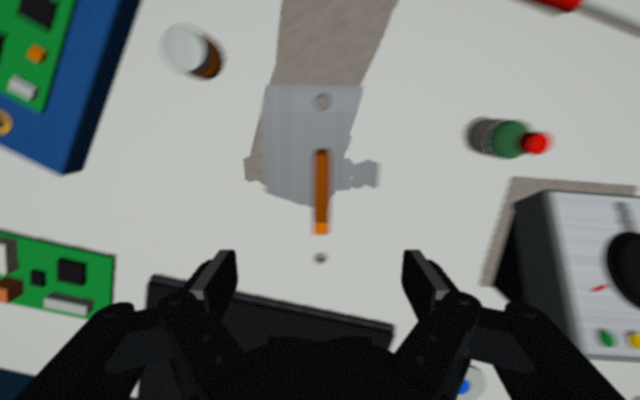

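The wrist view shows the handle from (321,150) to (321,233), with holes at (321,101) and (320,257). It is aligned with the jaws.

```bash
python3 - <<'E'
from h import *
T=tool()
f=grab_frame('wrist'); cv2.imwrite('pics/b2.png',cv2.resize(f[60:290,220:420,::-1],None,fx=2.6,fy=2.6,interpolation=cv2.INTER_CUBIC))
print(T[:3,3])
hs=cv2.cvtColor(f,cv2.COLOR_RGB2HSV)
m=cv2.inRange(hs,(4,150,60),(20,255,255));m[:, :250]=0;m[:,400:]=0
# bright top
print(cv2.minAreaRect(cv2.findNonZero(m)))
E
```

```text
[ 0.55860736 -0.00577357  0.16876645]
((325.4390563964844, 190.99850463867188), (14.727326393127441, 84.1944580078125), 1.3971810340881348)
```

View pics/b2.png

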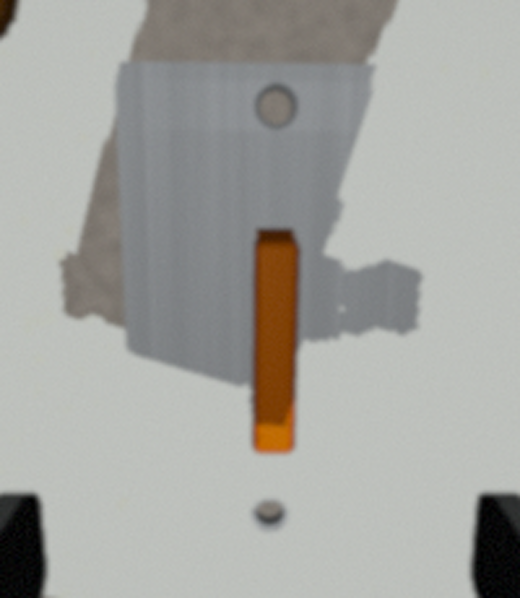

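```bash
python3 - <<'E'
from h import *
T=tool()
g=lambda x,y:((x+.5)/2.6-.5+220,(y+.5)/2.6-.5+60)
a=atz('wrist',g(275,106),.022,T);b=atz('wrist',g(269,513),.022,T);d=b-a
print(((a+b)/2).round(4),np.linalg.norm(d),np.degrees(np.arctan2(d[1],d[0])))
a=atz('wrist',g(276.5,245),.06,T);b=atz('wrist',g(274,450),.06,T);d=b-a
print(((a+b)/2).round(4),np.linalg.norm(d),np.degrees(np.arctan2(d[1],d[0])))
for X in((.553,0),):
  plan([*X,.10],196.7,2)
  plan([*X,.034],196.7,4)
E
```

```text
[5.523e-01 3.000e-04 2.200e-02] 0.16892003041401193 17.16538580688998
[5.521e-01 5.000e-04 6.000e-02] 0.07584910232890034 17.39323308668298
dist 0.0694 ang 1.02 min rows 1.1099251880965837 0.09526810970090165
[1, 1.5, 2.8, 34.5, 0.17, -0.01, 0.48]
[1, 1.6, 2.9, 34.5, 0.17, -0.01, 0.48]
dist 0.1352 ang 1.02 min rows 2.163338677539681 0.09526810970090165
[1, 0.8, 1.3, 33.8, 0.08, -0.01, 0.24]
[1, 0.8, 1.4, 33.8, 0.08, -0.01, 0.24]
[1, 0.8, 1.4, 33.8, 0.08, -0.01, 0.24]
[1, 0.8, 1.4, 33.8, 0.08, -0.01, 0.24]
```

```bash
python3 -m jog '[1,1.5,3,34.5,0.2,0,0.4, 1,1.5,3,34.5,0.2,0,0.4]'
python3 - <<'E'
from h import *
plan([.5527,.0003,.036],197.1,3)
E
```

```text
time_s: 3.08
eef_pos: [0.5549, 0.0019, 0.1024]
eef_rot: [-179.8, 0.4, -163.1]
wrist_force: [0.1, -0.5, 0.9]
gripper_width: 1.003
dist 0.0665 ang 0.49 min rows 1.0637948844720917 0.046069063934601265
[1, 1.0, -0.2, 22.1, -0.06, 0.14, -0.07]
[1, 1.0, -0.3, 22.1, -0.06, 0.14, -0.07]
[1, 0.9, -0.3, 22.1, -0.06, 0.14, -0.07]
```

```bash
python3 -m jog '[1,1,-0.2,22,0,0.1,0, 1,1,-0.3,22,0,0.1,0, 1,1,-0.3,20,0,0.1,0, 1,0,0,0,0,0,0]'
python3 - <<'E'
from h import *
plan([.5527,.0003,.035],197.1,1)
E
```

```text
time_s: 3.58
eef_pos: [0.5467, 0.0056, 0.0357]
eef_rot: [-180.0, -0.2, -162.7]
wrist_force: [0.4, -0.2, 0.3]
gripper_width: 1.002
dist 0.008 ang 0.28 min rows 0.12777342826925847 0.02633320346176217
[1, -4.1, -6.8, 0.7, -0.01, -0.2, 0.2]
```

```bash
python3 -m jog '[1,-4,-6.8,0.5,0,-0.2,0.2, 1,0,0,0,0,0,0]'
python3 - <<'E'
from h import *
for i in range(3): s=sense(); print(s['eef_pos'].round(4),s['eef_rot'].round(2)); grab_frame('top')
plan([.5527,.0003,.035],197.1,1)
E
```

```text
time_s: 3.82
eef_pos: [0.554, 0.001, 0.0374]
eef_rot: [-179.9, 0.2, -162.8]
wrist_force: [0.3, -0.5, 0.3]
gripper_width: 1.002
[0.554  0.001  0.0374] [-179.94    0.19 -162.83]
[0.5539 0.0011 0.0375] [-179.95    0.2  -162.82]
[0.5537 0.0011 0.0373] [-179.95    0.18 -162.82]
dist 0.0023 ang 0.17 min rows 0.037154629916907427 0.015969664430051708
[1, 0.9, -0.5, 2.1, -0.04, 0.15, 0.08]
```

```bash
python3 -m jog '[1,1,-0.5,2,0,0.1,0, 0,0,0,0,0,0,0, 0,0,0,0,0,0,0, 0,0,0,0,0,0,0, 0,0,0,0,0,0,0]'
python3 -m jog '[0,0,0,0,0,0,0, 0,0,0,0,0,0,0]'
```

```text
time_s: 4.6
eef_pos: [0.5529, -0.0002, 0.0356]
eef_rot: [-179.9, 0.1, -162.9]
wrist_force: [1.0, 0.5, -3.3]
gripper_width: 0.173
time_s: 4.85
eef_pos: [0.553, -0.0001, 0.0356]
eef_rot: [-179.9, 0.1, -162.9]
wrist_force: [-0.5, -1.0, -0.5]
gripper_width: 0.179
```

```bash
python3 -m jog '[0,0,0,-8,0,0,0, 0,0,0,-25,0,0,0, 0,0,0,-35,0,0,0, 0,0,0,-35,0,0,0, 0,0,0,-15,0,0,0]'
python3 - <<'E'
from h import *
plan([.4993,-.297,.155],167.3,10,0)
E
```

```text
time_s: 5.48
eef_pos: [0.5463, 0.0003, 0.1507]
eef_rot: [179.7, -0.9, -162.8]
wrist_force: [0.1, -0.3, -6.3]
gripper_width: 0.172
dist 0.301 ang 29.88 min rows 4.815484086587767 2.7921058287874816
[0, 13.3, -27.0, -0.3, 0.0, -0.1, 2.99]
[0, 11.8, -27.7, -0.4, 0.0, -0.1, 2.99]
[0, 10.4, -28.2, -0.4, 0.0, -0.1, 2.99]
[0, 8.9, -28.8, -0.4, 0.0, -0.1, 2.99]
[0, 7.4, -29.2, -0.4, 0.0, -0.1, 2.99]
[0, 5.9, -29.5, -0.4, 0.0, -0.1, 2.99]
[0, 4.3, -29.8, -0.4, 0.0, -0.1, 2.99]
[0, 2.7, -30.0, -0.4, 0.0, -0.1, 2.99]
[0, 1.2, -30.1, -0.4, 0.0, -0.1, 2.99]
[0, -0.4, -30.1, -0.4, 0.0, -0.1, 2.99]
```

```bash
python3 -m jog '[0,13,-27,-0.5,0,-0.1,3, 0,12,-27.5,-0.5,0,-0.1,3, 0,10.5,-28,-0.5,0,-0.1,3, 0,9,-29,-0.5,0,-0.1,3, 0,7.5,-29,-0.5,0,-0.1,3]'
python3 - <<'E'
from h import *
plan([.4993,-.297,.155],167.3,5,0)
E
```

```text
time_s: 6.1
eef_pos: [0.5188, -0.1485, 0.152]
eef_rot: [179.8, -0.9, -178.0]
wrist_force: [0.3, -0.4, -5.2]
gripper_width: 0.173
dist 0.1498 ang 14.75 min rows 2.397256825793726 1.3783699147245845
[0, 5.0, -29.5, -0.7, 0.03, -0.18, 2.94]
[0, 3.4, -29.8, -0.7, 0.03, -0.18, 2.94]
[0, 1.9, -29.9, -0.6, 0.03, -0.18, 2.94]
[0, 0.3, -30.0, -0.6, 0.03, -0.18, 2.94]
[0, -1.2, -29.9, -0.6, 0.03, -0.18, 2.94]
```

```bash
python3 -m jog '[0,5,-29.5,-0.7,0,-0.2,3, 0,3.5,-30,-0.7,0,-0.2,3, 0,2,-30,-0.6,0,-0.2,3, 0,0,-30,-0.6,0,-0.2,3, 0,-1,-30,-0.6,0,-0.2,3]'
python3 -m jog '[0,0,0,0,0,0,0]'
python3 - <<'E'
from h import *
plan([.4993,-.297,.155],167.3,1,0)
T=tool()
for c in('wrist','top','scene'):
    f=grab_frame(c); cv2.imwrite(f'pics/c_{c}.png',f[:,:,::-1])
f=cv2.imread('pics/c_scene.png'); cv2.imwrite('pics/c_scene_c.png',cv2.resize(f[130:300,130:330],None,fx=3.5,fy=3.5,interpolation=cv2.INTER_CUBIC))
f=cv2.imread('pics/c_wrist.png'); cv2.imwrite('pics/c_wrist_c.png',cv2.resize(f[30:330,180:480],None,fx=2,fy=2,interpolation=cv2.INTER_CUBIC))
E
```

```text
time_s: 6.72
eef_pos: [0.4925, -0.2995, 0.1502]
eef_rot: [179.6, -0.6, 166.5]
wrist_force: [-0.1, -0.1, -6.2]
gripper_width: 0.177
time_s: 6.85
eef_pos: [0.4912, -0.3013, 0.1492]
eef_rot: [179.6, -0.8, 166.3]
wrist_force: [-0.2, -0.1, -6.8]
gripper_width: 0.172
dist 0.0109 ang 1.28 min rows 0.17394796019859365 0.11922401377500699
[0, -6.8, 6.1, -5.9, 0.36, -0.75, -0.96]
```

View pics/c_scene_c.png

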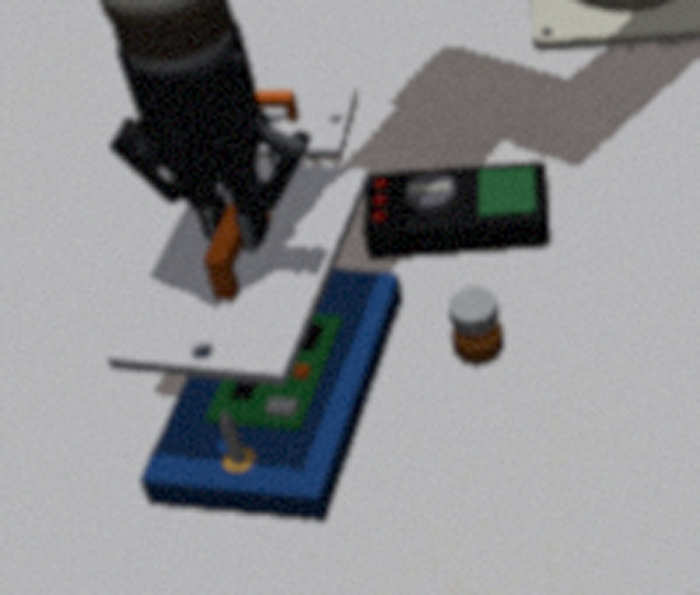

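View pics/c_wrist_c.png

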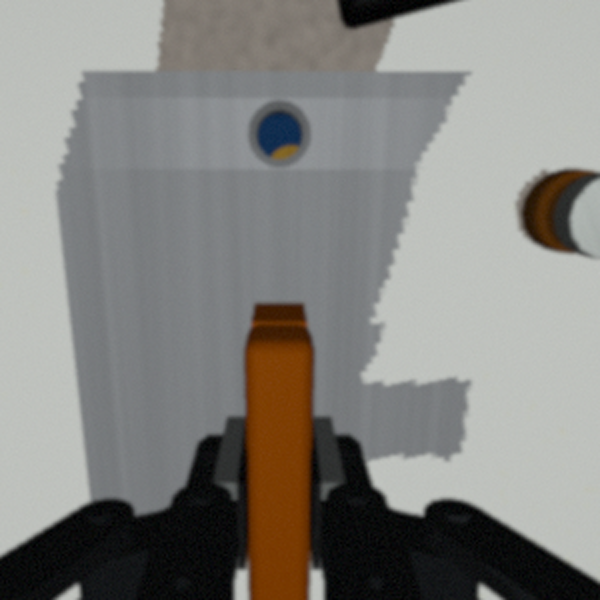

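View pics/c_top.png

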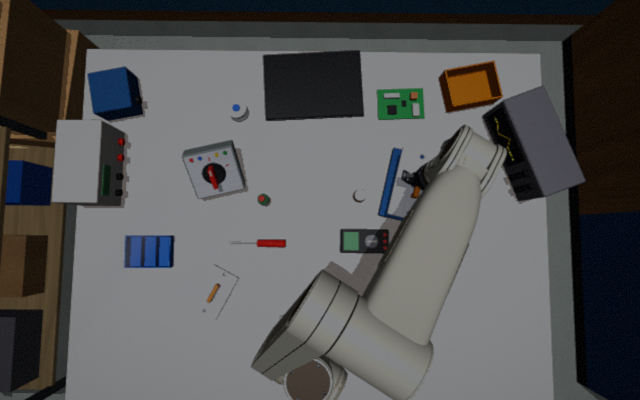

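```bash
python3 - <<'E'
from h import *
K=np.array(camera_info('wrist')['camera_matrix']);C=np.array(camera_info('wrist')['T_tool_cam'])
u=np.array([(279.5+.5)/2-.5+180,(133+.5)/2-.5+30,1]); d=C[:3,:3]@np.linalg.inv(K)@u; o=C[:3,3]
p=o+d*(.0136-o[2])/d[2]; print('holeB in tool',p)
E
```

```text
holeB in tool [ 0.08422385 -0.00018455  0.0136    ]
```

```bash
python3 -m jog '[0,-6.5,5.5,-5,0.4,-0.8,-1, 0,0,0,0,0,0,0]'
python3 - <<'E'
from h import *
plan([.4985,-.2968,.125],167.3,2,0)
E
```

```text
time_s: 7.25
eef_pos: [0.5003, -0.2928, 0.1545]
eef_rot: [179.9, 0.1, 167.8]
wrist_force: [0.1, -0.5, -6.0]
gripper_width: 0.177
dist 0.0298 ang 0.48 min rows 0.476908951894128 0.04486420718048176
[0, 0.5, -2.1, 14.7, 0.03, 0.03, 0.24]
[0, 0.5, -2.1, 14.7, 0.03, 0.03, 0.24]
```

```bash
python3 -m jog '[0,0.5,-2,14.5,0,0,0.2, 0,0.5,-2,14.5,0,0,0.2, 0,0,0,0,0,0,0]'
python3 - <<'E'
from h import *
plan([.4985,-.2968,.125],167.3,1,0)
E
```

```text
time_s: 7.62
eef_pos: [0.4981, -0.2952, 0.1228]
eef_rot: [179.9, -0.0, 167.5]
wrist_force: [-0.4, 0.1, -6.0]
gripper_width: 0.177
dist 0.0027 ang 0.19 min rows 0.043445891942193136 0.017535628686396743
[0, -0.8, -1.4, -2.2, 0.08, -0.04, 0.17]
```

```bash
python3 -m jog '[0,-0.5,-1.4,0,0,0,0.2, 0,0,0,0,0,0,0]'
python3 - <<'E'
from h import *
plan([.4985,-.2968,.12],167.3,1,0)
f=grab_frame('wrist')[:,:,::-1]; cv2.imwrite('pics/d_w.png',cv2.resize(f[50:150,260:380],None,fx=5,fy=5,interpolation=cv2.INTER_CUBIC))
f=grab_frame('scene')[:,:,::-1]; cv2.imwrite('pics/d_s.png',cv2.resize(f[160:290,140:290],None,fx=4.5,fy=4.5,interpolation=cv2.INTER_CUBIC))
E
```

```text
time_s: 7.88
eef_pos: [0.4981, -0.297, 0.1225]
eef_rot: [179.9, -0.1, 167.2]
wrist_force: [0.9, -0.7, -5.3]
gripper_width: 0.171
dist 0.0025 ang 0.14 min rows 0.04013716904619065 0.012809044774574055
[0, -0.4, 0.3, 2.5, 0.09, -0.08, -0.07]
```

View pics/d_w.png

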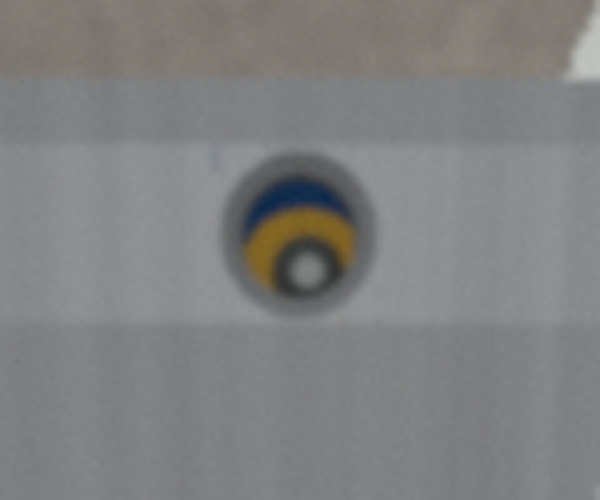

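View pics/d_s.png

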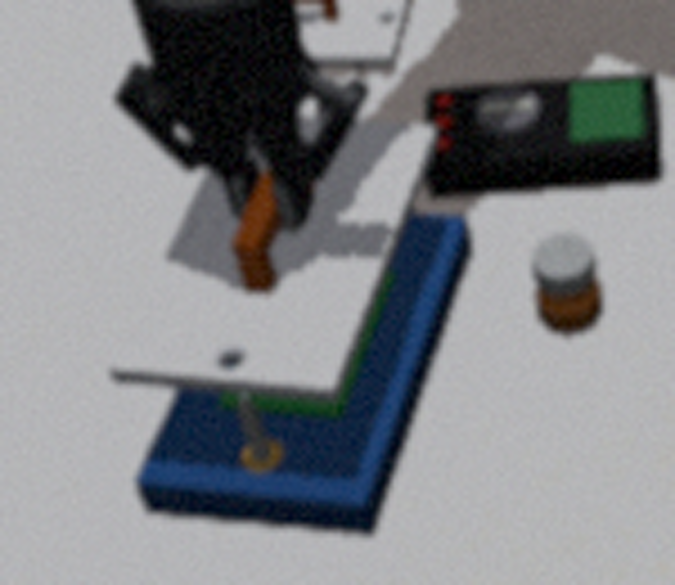

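```bash
python3 - <<'E'
from h import *
T=tool();K=np.array(camera_info('wrist')['camera_matrix']);C=np.array(camera_info('wrist')['T_tool_cam'])
def q(x,y,z):
    u=np.array([(x+.5)/5-.5+260,(y+.5)/5-.5+50,1]); d=C[:3,:3]@np.linalg.inv(K)@u; o=C[:3,3]; return o+d*(z-o[2])/d[2]
print('hole',q(299,234,.0136)*1000); t=q(308,268,T[2,3]-.08); print('tip',t*1000,(T@np.append(t,1))[:3])
r=q(303,258,T[2,3]-.03); print('ring',r*1000)
E
```

```text
hole [84.16543983 -0.22193253 13.6       ]
tip [81.86980518  0.96956651 42.73080643] [ 0.41857502 -0.27792334  0.08006754]
ring [85.14464389  0.60726247 92.73080643]
```

```bash
python3 -m jog '[0,-1,0.8,5,0,0,0, 0,0,0,5,0,0,0, 0,0,0,5,0,0,0, 0,0,0,0,0,0,0]'
python3 - <<'E'
from h import *
plan([.4985,-.2968,.107],167.3,1,0)
f=grab_frame('wrist')[:,:,::-1]; cv2.imwrite('pics/e_w.png',cv2.resize(f[50:150,260:380],None,fx=5,fy=5,interpolation=cv2.INTER_CUBIC))
f=grab_frame('scene')[:,:,::-1]; cv2.imwrite('pics/e_s.png',cv2.resize(f[210:290,150:250],None,fx=7,fy=7,interpolation=cv2.INTER_CUBIC))
E
```

```text
time_s: 8.48
eef_pos: [0.4997, -0.2964, 0.107]
eef_rot: [179.9, -0.0, 167.2]
wrist_force: [-0.4, -0.1, -5.7]
gripper_width: 0.177
dist 0.0012 ang 0.1 min rows 0.019702752848179326 0.00895027147277065
[0, 1.1, -0.6, 0.0, 0.07, -0.01, -0.06]
```

View pics/e_w.png

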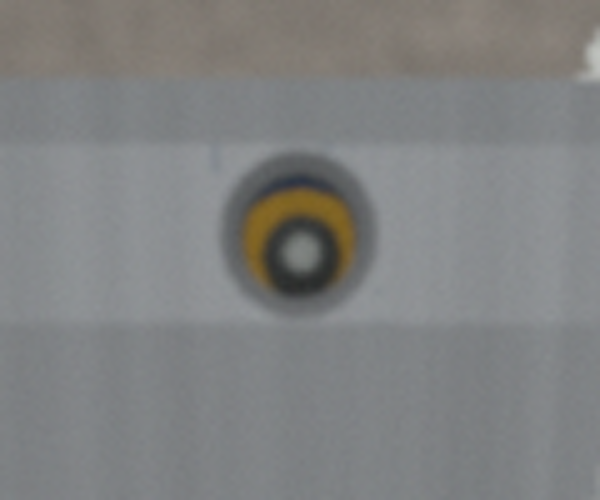

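View pics/e_s.png

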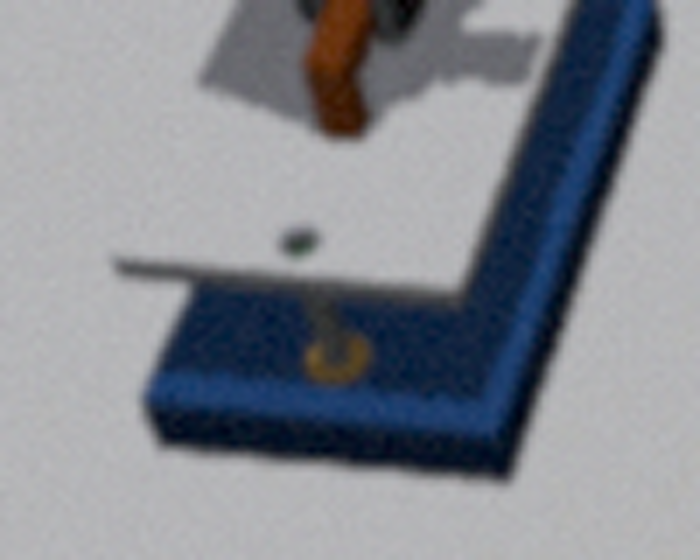

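```bash
python3 - <<'E'
from h import *
g=lambda x,y:((x+.5)/7-.5+150,(y+.5)/7-.5+210)
h=atz('scene',g(298,241),.0934); p=atz('scene',g(337,358),.03); print(h,p)
d=R.from_euler('z',-12.7,degrees=True).inv().apply(h-p)*1000; print('hole-pin in fixture xy',d)
E
```

```text
[ 0.58436045 -0.31527927  0.0934    ] [ 0.58379683 -0.31529842  0.03      ]
hole-pin in fixture xy [ 0.54561331  0.14259096 63.4       ]
```

```bash
python3 -m jog '[0,0,0,4,0,0,0, 0,0,0,4,0,0,0, 0,0,0,4,0,0,0, 0,0,0,0,0,0,0]'
python3 - <<'E'
from h import *
plan([.4997,-.2964,.107],167.3,1,0); print(sense()['torque'])
f=grab_frame('wrist')[:,:,::-1]; cv2.imwrite('pics/f_w.png',cv2.resize(f[50:150,260:380],None,fx=5,fy=5,interpolation=cv2.INTER_CUBIC))
f=grab_frame('scene')[:,:,::-1]; cv2.imwrite('pics/f_s.png',cv2.resize(f[210:290,150:250],None,fx=7,fy=7,interpolation=cv2.INTER_CUBIC))
E
```

```text
time_s: 9.07
eef_pos: [0.5002, -0.2968, 0.095]
eef_rot: [180.0, 0.1, 167.2]
wrist_force: [0.2, -0.4, -6.1]
gripper_width: 0.175
dist 0.012 ang 0.11 min rows 0.1926319234358667 0.010296016134268077
[0, 0.6, 0.3, -12.0, 0.04, 0.08, -0.07]
[-0.08414435  0.01871525  0.0199157 ]
```

View pics/f_w.png

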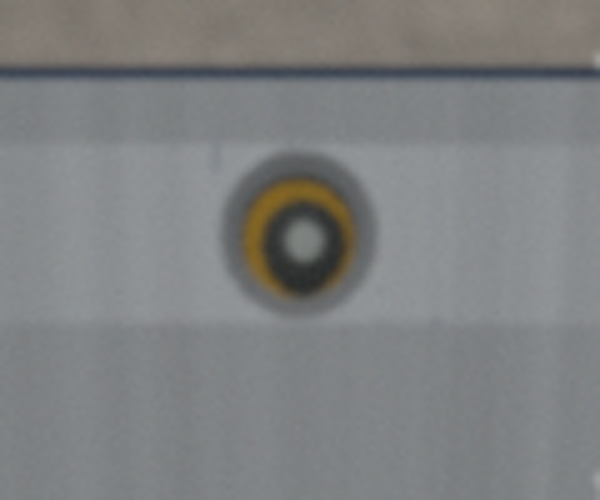

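View pics/f_s.png

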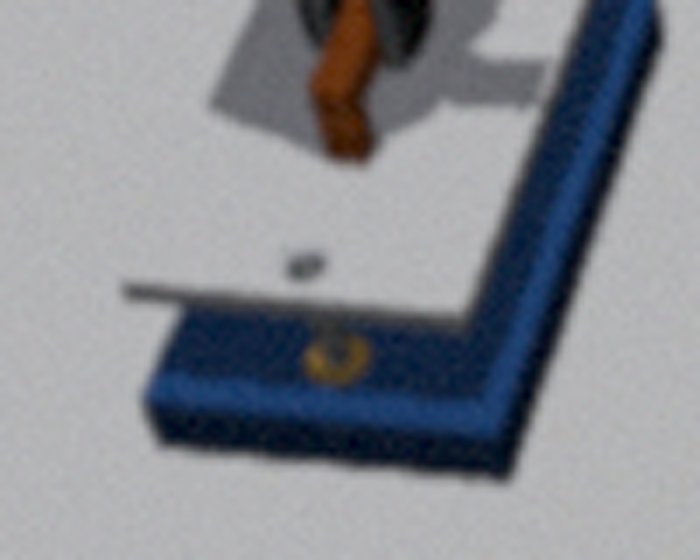

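Pins are in both holes, with no contact force. I'll keep lowering in small rows and watch the force.

```bash
python3 -m jog '[0,0.5,0,4,0,0,0, 0,0,0,4,0,0,0, 0,0,0,4,0,0,0, 0,0,0,0,0,0,0]'
```

```text
time_s: 9.68
eef_pos: [0.5001, -0.2969, 0.0828]
eef_rot: [180.0, 0.1, 167.2]
wrist_force: [-0.2, 1.0, -5.6]
gripper_width: 0.177
```

```bash
python3 -m jog '[0,0,0,4,0,0,0, 0,0,0,4,0,0,0, 0,0,0,3,0,0,0, 0,0,0,0,0,0,0]'
```

```text
time_s: 10.18
eef_pos: [0.5002, -0.2969, 0.0709]
eef_rot: [180.0, 0.1, 167.2]
wrist_force: [-0.1, 0.3, -5.5]
gripper_width: 0.175
```

```bash
python3 -m jog '[0,0,0,3,0,0,0, 0,0,0,0,0,0,0]';python3 -m jog '[0,0,0,1.5,0,0,0, 0,0,0,0,0,0,0]'; python3 -m jog '[0,0,0,1,0,0,0, 0,0,0,0,0,0,0]'
```

```text
time_s: 10.42
eef_pos: [0.5003, -0.297, 0.0678]
eef_rot: [180.0, 0.2, 167.2]
wrist_force: [-0.4, 0.0, -5.8]
gripper_width: 0.172
time_s: 10.68
eef_pos: [0.5004, -0.2971, 0.0664]
eef_rot: [180.0, 0.2, 167.2]
wrist_force: [0.0, 0.3, -6.6]
gripper_width: 0.177
time_s: 10.92
eef_pos: [0.5006, -0.2972, 0.0657]
eef_rot: [-180.0, 0.2, 167.2]
wrist_force: [-0.8, -0.1, -5.2]
gripper_width: 0.177
```

```bash
python3 -m jog '[0,0,0,1,0,0,0, 0,0,0,0,0,0,0]';python3 -m jog '[0,0,0,1,0,0,0, 0,0,0,0,0,0,0]'
```

```text
time_s: 11.18
eef_pos: [0.5007, -0.2972, 0.0657]
eef_rot: [-180.0, 0.3, 167.2]
wrist_force: [-0.0, -0.1, -5.7]
gripper_width: 0.179
time_s: 11.42
eef_pos: [0.5008, -0.2973, 0.0657]
eef_rot: [-180.0, 0.3, 167.2]
wrist_force: [-0.1, 0.9, -4.3]
gripper_width: 0.174
```

```bash
python3 -m jog '[0,0,0,2.5,0,0,0, 0,0,0,2,0,0,0]'
python3 - <<'E'
from h import *
f=grab_frame('scene')[:,:,::-1]; cv2.imwrite('pics/g_s.png',cv2.resize(f[190:290,150:270],None,fx=6,fy=6,interpolation=cv2.INTER_CUBIC))
f=grab_frame('wrist')[:,:,::-1]; cv2.imwrite('pics/g_w.png',f)
E
```

```text
time_s: 11.68
eef_pos: [0.5009, -0.2973, 0.0656]
eef_rot: [-179.9, 0.4, 167.2]
wrist_force: [-5.2, 2.8, 8.8]
gripper_width: 0.173
```

View pics/g_s.png

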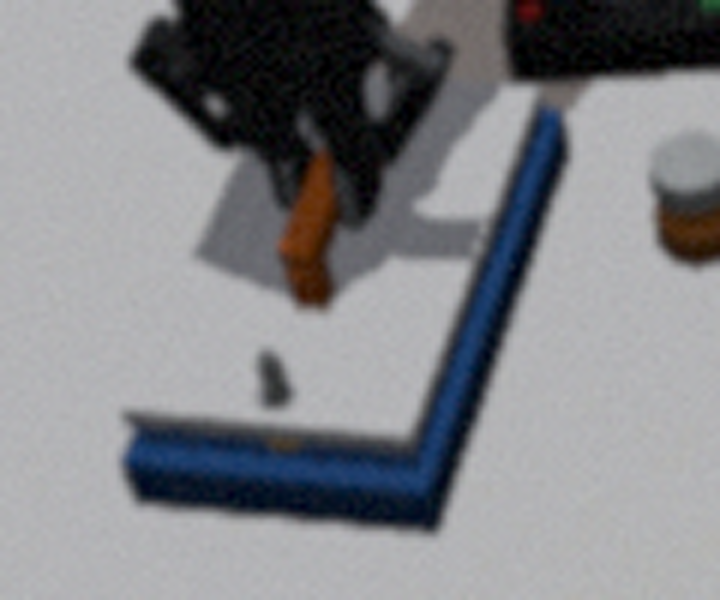

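View pics/g_w.png

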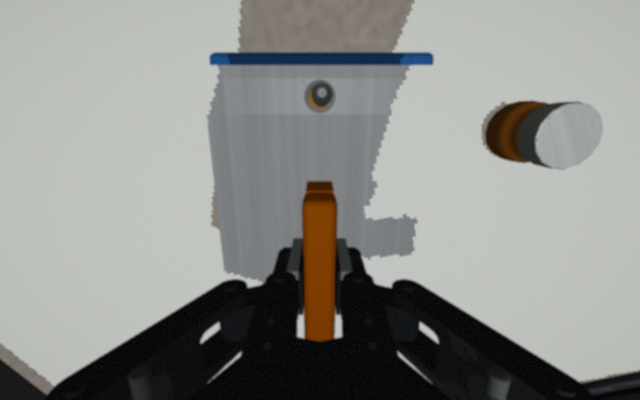

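The plate is seated: both pins stand through it at the expected height and the force has reversed. Releasing.

```bash
python3 -m jog '[0,0,0,-0.5,0,0,0, 0.4,0,0,0,0,0,0, 0.6,0,0,0,0,0,0, 0.8,0,0,0,0,0,0, 1,0,0,0,0,0,0]'; python3 -m jog '[1,0,0,0,0,0,0, 1,0,0,-20,0,0,0, 1,0,0,-40,0,0,0, 1,0,0,-40,0,0,0, 1,0,0,-40,0,0,0]'
python3 - <<'E'
from h import *
f=grab_frame('scene')[:,:,::-1]; cv2.imwrite('pics/i_s.png',f); cv2.imwrite('pics/h_s.png',cv2.resize(f[190:290,150:270],None,fx=6,fy=6,interpolation=cv2.INTER_CUBIC))
f=grab_frame('wrist')[:,:,::-1]; cv2.imwrite('pics/h_w.png',f)
E
```

```text
time_s: 12.4
eef_pos: [0.5034, -0.2988, 0.067]
eef_rot: [-179.8, 0.7, 167.2]
wrist_force: [-0.3, 0.2, -0.3]
gripper_width: 0.979
time_s: 13.02
eef_pos: [0.4992, -0.2965, 0.2058]
eef_rot: [180.0, 0.2, 167.2]
wrist_force: [0.8, 0.2, 0.0]
gripper_width: 1.002
```

View pics/h_s.png

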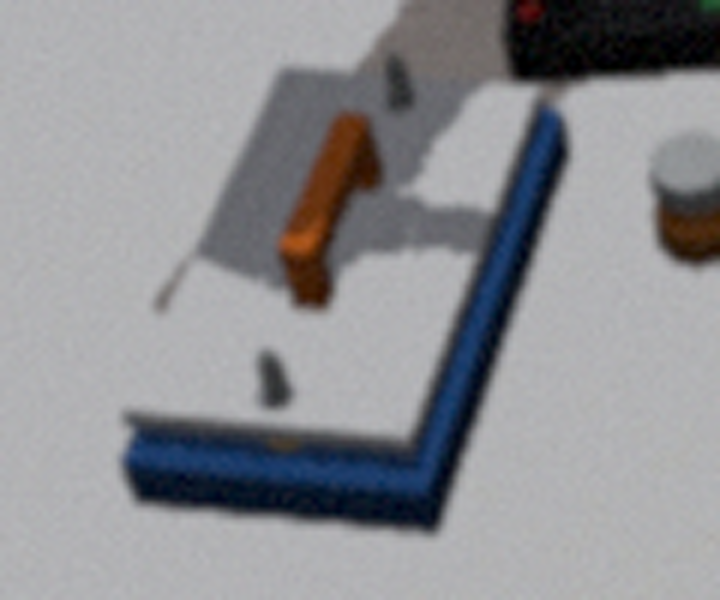

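View pics/h_w.png

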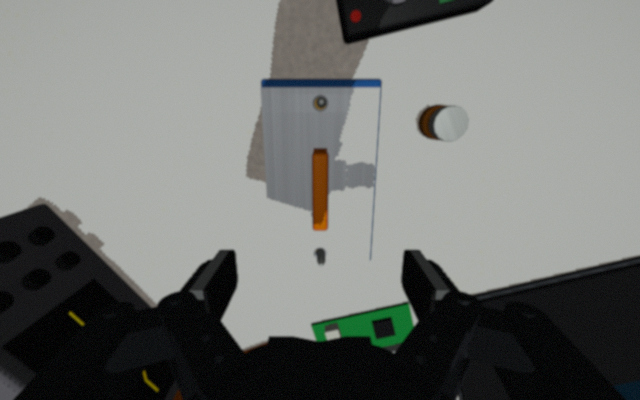

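The plate is home and flat, pins through both holes, released. Next, the switch.

```bash
python3 - <<'E'
from h import *
f=cv2.imread('pics/a_top.png'); cv2.imwrite('pics/j_t.png',cv2.resize(f[130:210,170:260],None,fx=7,fy=7,interpolation=cv2.INTER_CUBIC))
f=cv2.imread('pics/i_s.png'); cv2.imwrite('pics/j_s.png',cv2.resize(f[175:265,390:500],None,fx=6.5,fy=6.5,interpolation=cv2.INTER_CUBIC))
E
```

```text
(no output)
```

View pics/j_t.png

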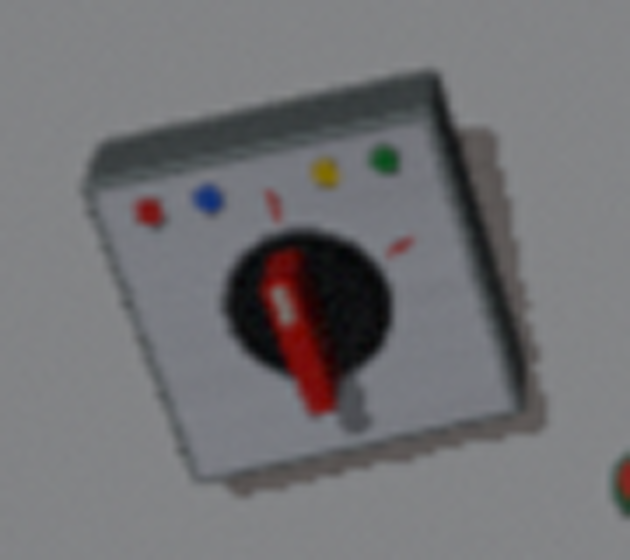

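View pics/j_s.png

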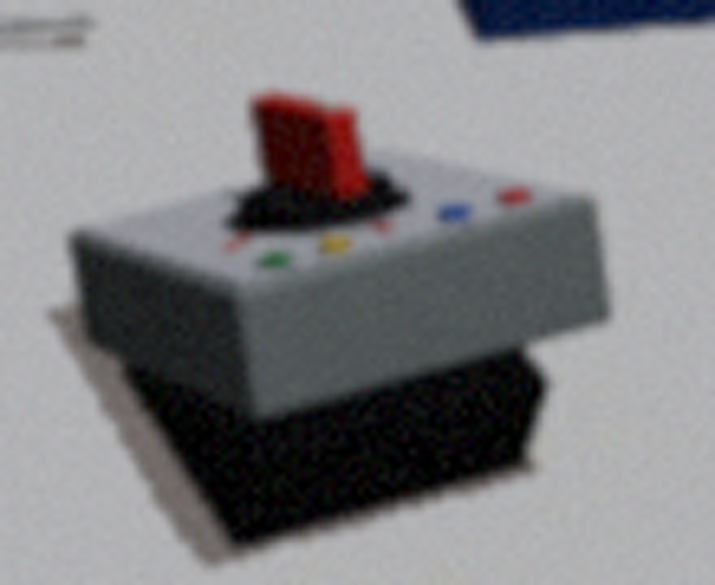

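```bash
python3 - <<'E'
from h import *
from scipy.optimize import least_squares
t=lambda x,y:((x+.5)/7-.5+170,(y+.5)/7-.5+130)
s=lambda x,y:((x+.5)/6.5-.5+390,(y+.5)/6.5-.5+175)
c,sn=np.cos(np.radians(35)),np.sin(np.radians(35))
E=.075
def loc(u,v,w): # u up slope, v left, w out
    return np.array([u*c-w*sn, v, .09+u*sn+w*c])
obs=[('top',t(200,478),(-E,E,0)),('top',t(522,410),(-E,-E,0)),('top',t(92,190),(E,E,0)),('top',t(428,120),(E,-E,0)),
('scene',s(240,290),(E,-E,0)),('scene',s(595,200),(E,E,0)),('scene',s(75,235),(-E,-E,0)),
('top',t(281,250),(.032,0,.045)),('top',t(320,412),(-.032,0,.045)),('top',t(308,303),(0,0,.011))]
def pt(x,q): return R.from_euler('z',x[3]).apply(loc(*q))+[x[0],x[1],x[2]]
def f(x,o=obs): return np.concatenate([proj(k,pt(x,q))-uv for k,uv,q in o])
for o in(obs,obs[:7]):
  r=least_squares(f,[.525,.295,0,.2],args=(o,),loss='soft_l1'); x=r.x
  print(x[:3].round(4),np.degrees(x[3]).round(2)); print(f(x).reshape(-1,2).round(1).tolist()); print('grip',pt(x,(0,0,.033)).round(4))
E
```

```text
[ 0.526   0.2931 -0.0013] 12.92
[[-1.0, 0.7], [0.7, 0.0], [-2.0, -1.7], [0.6, -2.6], [-0.7, 0.9], [0.8, -0.1], [-1.8, -0.1], [-0.7, 3.9], [0.3, -0.1], [-0.2, 0.9]]
grip [0.5076 0.2888 0.1158]
[ 0.523   0.2944 -0.0044] 13.05
[[-1.1, 1.8], [0.4, 1.1], [-2.2, -0.5], [0.3, -1.4], [-0.6, 0.9], [0.6, -0.1], [-1.7, -0.0], [-0.9, 5.1], [0.1, 1.0], [-0.4, 2.0]]
grip [0.5046 0.2901 0.1126]
```

```bash
cat >> h.py <<'E'
def sw(yaw=13.0,twist=0):
    Z=R.from_euler('z',yaw,degrees=True)
    c,s=np.cos(np.radians(35)),np.sin(np.radians(35))
    u=Z.apply([c,0,s]); n=Z.apply([-s,0,c]); x=-u; z=-n; y=np.cross(z,x)
    return R.from_matrix(np.c_[x,y,z])*R.from_euler('z',twist,degrees=True), n, u
E
python3 - <<'E'
from h import *
Rt,n,u=sw(); plan(np.array([.507,.288,.117])+.12*n,n=11,Rt=Rt)
E
```

```text
dist 0.5742 ang 42.65 min rows 9.186454394212845 3.985926229559684
[1, 17.0, 49.4, -0.8, -0.75, -3.06, -2.26]
[1, 15.0, 50.0, -1.0, -0.75, -3.06, -2.26]
[1, 12.9, 50.6, -1.1, -0.75, -3.06, -2.26]
[1, 10.9, 51.0, -1.1, -0.75, -3.06, -2.26]
[1, 8.8, 51.4, -0.9, -0.75, -3.06, -2.26]
[1, 6.7, 51.8, -0.7, -0.75, -3.06, -2.26]
[1, 4.6, 52.0, -0.3, -0.75, -3.06, -2.26]
[1, 2.6, 52.1, 0.2, -0.75, -3.06, -2.26]
[1, 0.5, 52.2, 0.8, -0.75, -3.06, -2.26]
[1, -1.4, 52.2, 1.5, -0.75, -3.06, -2.26]
[1, -3.4, 52.0, 2.3, -0.75, -3.06, -2.26]
```

```bash
python3 -m jog '[1,17,49,-2,-0.7,-3,-2.2, 1,15,50,-2,-0.7,-3,-2.2, 1,13,50,-1,-0.7,-3,-2.2, 1,11,50,-1,-0.7,-3,-2.2, 1,9,50,-1,-0.7,-3,-2.2]'
python3 - <<'E'
from h import *
Rt,n,u=sw(); plan(np.array([.507,.288,.117])+.12*n,n=6,Rt=Rt)
E
```

```text
time_s: 13.75
eef_pos: [0.4736, -0.0384, 0.2108]
eef_rot: [178.1, 16.4, 178.1]
wrist_force: [0.7, 0.5, -0.1]
gripper_width: 1.002
dist 0.3127 ang 23.37 min rows 5.003733562058857 2.184503907044657
[1, 6.8, 51.7, -1.1, -0.77, -3.05, -2.3]
[1, 4.7, 51.9, -0.7, -0.77, -3.05, -2.3]
[1, 2.6, 52.1, -0.2, -0.77, -3.05, -2.3]
[1, 0.5, 52.1, 0.4, -0.77, -3.05, -2.3]
[1, -1.5, 52.1, 1.1, -0.77, -3.05, -2.3]
[1, -3.5, 52.0, 2.0, -0.77, -3.05, -2.3]
```

```bash
python3 -m jog '[1,7,52,-1,-0.8,-3,-2.3, 1,5,52,-0.7,-0.8,-3,-2.3, 1,3,52,0,-0.8,-3,-2.3, 1,0.5,52,0.4,-0.8,-3,-2.3, 1,-1.5,45,1,-0.8,-3,-2.3]'
python3 -m jog '[1,-3.5,35,2,-0.8,-3,-2.3, 1,0,0,0,0,0,0]'
python3 - <<'E'
from h import *
Rt,n,u=sw(); plan(np.array([.507,.288,.117])+.12*n,n=1,Rt=Rt)
T=tool(); K,W=cam('wrist',T)
f=grab_frame('wrist')[:,:,::-1]; cv2.imwrite('pics/k_w.png',f); np.save('k_T.npy',T)
for m in('switch_grip','console'):
  for d in spot_point(m,'wrist')[:2]: print(m,round(d['score'],2),(W@np.append(d['location'],1))[:3].round(4))
print(sense()['joints'])
E
```

```text
time_s: 14.38
eef_pos: [0.4413, 0.2213, 0.2132]
eef_rot: [179.1, 32.3, -169.5]
wrist_force: [0.4, 0.6, 0.3]
gripper_width: 0.998
time_s: 14.62
eef_pos: [0.4359, 0.2598, 0.2125]
eef_rot: [179.8, 35.3, -166.3]
wrist_force: [-0.2, -0.8, -1.2]
gripper_width: 0.998
dist 0.0136 ang 0.93 min rows 0.21782631246866838 0.0867084336975921
[1, -7.3, 11.4, 1.8, 0.61, 0.35, 0.61]
switch_grip 0.84 [0.5102 0.2866 0.1193]
console 0.82 [ 0.5229  0.2957 -0.0033]
[ 38.97223121  -6.63130496 -35.9450985   27.98157117 -14.27996246
  21.26259449]
```

View pics/k_w.png

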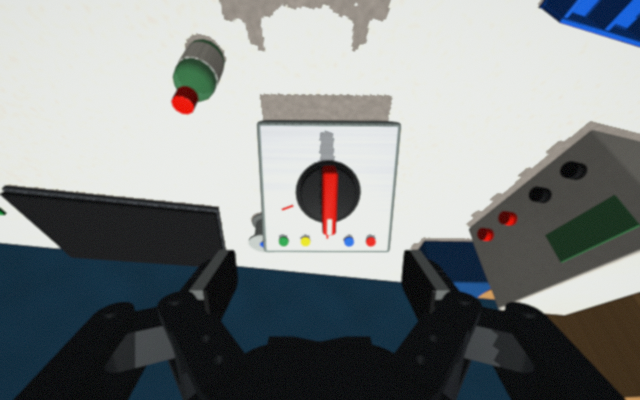

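```bash
python3 - <<'E'
import cv2
f=cv2.imread('pics/k_w.png'); cv2.imwrite('pics/k_c.png',cv2.resize(f[110:260,250:410],None,fx=4,fy=4,interpolation=cv2.INTER_CUBIC))
E
```

```text
(no output)
```

View pics/k_c.png

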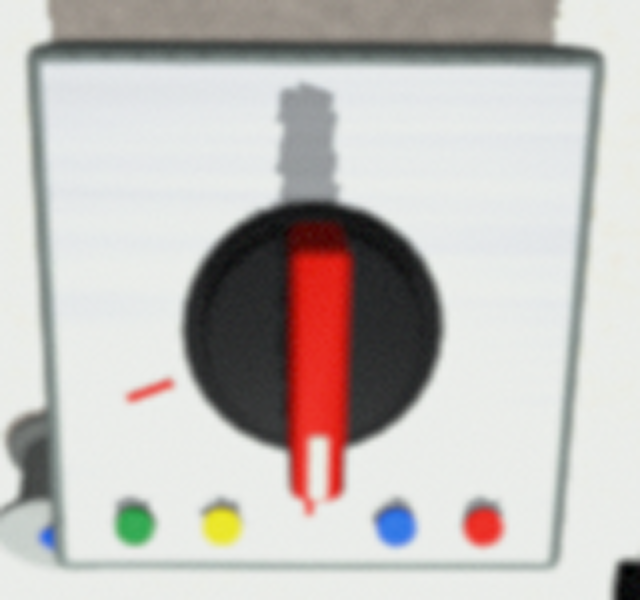

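```bash
python3 - <<'E'
from h import *
from scipy.optimize import least_squares
t=lambda x,y:((x+.5)/7-.5+170,(y+.5)/7-.5+130)
s=lambda x,y:((x+.5)/6.5-.5+390,(y+.5)/6.5-.5+175)
w=lambda x,y:((x+.5)/4-.5+250,(y+.5)/4-.5+110)
T=np.load('k_T.npy'); print(T[:3,3],tool()[:3,3])
c,sn=np.cos(np.radians(35)),np.sin(np.radians(35)); E=.075
loc=lambda u,v,q:np.array([u*c-q*sn, v, .09+u*sn+q*c])
W=[('wrist',w(34,54),(-E,-E,0)),('wrist',w(600,56),(-E,E,0)),('wrist',w(62,564),(E,-E,0)),('wrist',w(557,564),(E,E,0)),
('wrist',w(321,248),(-.032,0,.045)),('wrist',w(318,498),(.032,0,.045))]
O=[('top',t(200,478),(-E,E,0)),('top',t(522,410),(-E,-E,0)),('top',t(92,190),(E,E,0)),('top',t(428,120),(E,-E,0)),
('scene',s(240,290),(E,-E,0)),('scene',s(595,200),(E,E,0)),('scene',s(75,235),(-E,-E,0)),('top',t(320,412),(-.032,0,.045))]
def pt(x,q): return R.from_euler('z',x[3]).apply(loc(*q))+[x[0],x[1],x[2]]
def f(x,o): return np.concatenate([proj(k,pt(x,q),T)-uv for k,uv,q in o])
for o in(W,W[:4],W+O):
  r=least_squares(f,[.525,.295,0,.2],args=(o,),loss='soft_l1'); x=r.x
  print(x[:3].round(4),np.degrees(x[3]).round(2)); print(f(x,o).reshape(-1,2).round(1).tolist()); print('grip',pt(x,(0,0,.033)).round(4))
E
```

```text
[0.43587342 0.25982407 0.21251552] [0.43735648 0.25752269 0.2132456 ]
[ 0.5338  0.2948 -0.0086] 13.44
[[-0.3, -0.1], [-0.1, -0.1], [0.3, 0.3], [-0.3, 0.3], [0.3, 0.2], [0.0, -0.5]]
grip [0.5153 0.2904 0.1084]
[ 0.5339  0.295  -0.0088] 13.39
[[-0.0, -0.2], [-0.0, -0.1], [0.4, 0.1], [-0.3, 0.2]]
grip [0.5155 0.2906 0.1082]
[ 0.5282  0.2933 -0.0042] 13.24
[[-1.7, -2.3], [1.9, -1.8], [-1.2, 1.3], [0.9, 1.4], [0.7, -0.6], [0.2, 0.4], [-0.7, 0.1], [0.8, -0.7], [-1.8, -2.1], [0.6, -3.3], [-0.3, 2.5], [0.9, 1.3], [-1.7, 1.4], [0.6, -0.8]]
grip [0.5098 0.289  0.1128]
```

```bash
python3 - <<'E'
from h import *
Rt,n,u=sw(13.3); plan(np.array([.510,.289,.114])+.07*n,n=2,Rt=Rt)
E
```

```text
dist 0.0581 ang 0.46 min rows 0.9298772260664544 0.04332335728512194
[1, -3.3, 6.8, 28.1, 0.13, 0.18, 0.06]
[1, -3.4, 6.9, 28.0, 0.13, 0.18, 0.06]
```

```bash
python3 -m jog '[1,-3,7,28,0.1,0.2,0, 1,-3,7,28,0.1,0.2,0, 1,0,0,0,0,0,0, 1,0,0,0,0,0,0]'
python3 - <<'E'
from h import *
T=tool(); K,W=cam('wrist',T)
f=grab_frame('wrist')[:,:,::-1]; cv2.imwrite('pics/l_w.png',f); np.save('l_T.npy',T)
print(T[:3,3],tool()[:3,3])
for m in('switch_grip',):
  for d in spot_point(m,'wrist')[:2]: print(m,round(d['score'],2),(W@np.append(d['location'],1))[:3].round(4))
cv2.imwrite('pics/l_c.png',cv2.resize(f[80:300,190:450],None,fx=2.7,fy=2.7,interpolation=cv2.INTER_CUBIC))
E
```

```text
time_s: 15.28
eef_pos: [0.474, 0.2754, 0.1719]
eef_rot: [-180.0, 35.0, -167.2]
wrist_force: [-0.5, 0.5, -0.4]
gripper_width: 0.999
[0.47404327 0.27537883 0.17187331] [0.47393854 0.27546827 0.1719703 ]
switch_grip 0.66 [0.5125 0.2881 0.1194]
```

View pics/l_c.png

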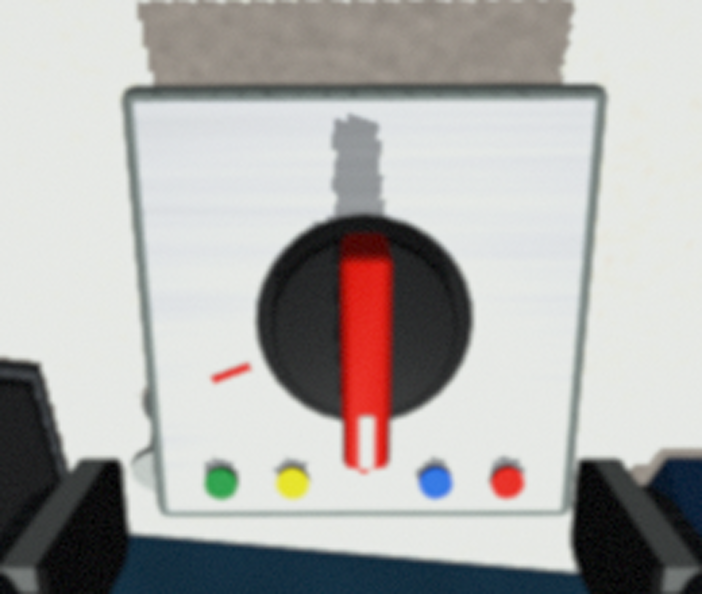

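```bash
python3 - <<'E'
from h import *
from scipy.optimize import least_squares
t=lambda x,y:((x+.5)/7-.5+170,(y+.5)/7-.5+130)
w=lambda x,y:((x+.5)/4-.5+250,(y+.5)/4-.5+110)
v=lambda x,y:((x+.5)/2.7-.5+190,(y+.5)/2.7-.5+80)
Tk,Tl=np.load('k_T.npy'),np.load('l_T.npy')
P={'LL':((34,54),(126,90),(522,410)),'LR':((600,56),(604,90),(200,478)),'green':((134,525),(221,483),(385,160)),'red':((483,525),(508,482),(149,212)),'blue':((396,526),(436,482),(208,199)),
'barlo':((321,248),(366,262),(320,412)),'barhi':((318,498),(366,467),None),'UL':((62,564),(162,514),(428,120)),'UR':((557,564),(568,514),(92,190))}
c,sn=np.cos(np.radians(35)),np.sin(np.radians(35)); E=.075
for k,(a,b,d) in P.items():
    L=[ray('wrist',w(*a),Tk),ray('wrist',v(*b),Tl)]; x,r=tri(L)
    if d: y,r2=tri(L+[ray('top',t(*d))]); 
    print(k,x.round(4),np.round(r,4),(y.round(4),np.round(r2,4)) if d else '')
loc=lambda u,vv,q:np.array([u*c-q*sn, vv, .09+u*sn+q*c])
Q={'LL':(-E,-E,0),'LR':(-E,E,0),'UL':(E,-E,0),'UR':(E,E,0),'barlo':(-.032,0,.045),'barhi':(.032,0,.045)}
pt=lambda x,q:R.from_euler('z',x[3]).apply(loc(*q))+[x[0],x[1],x[2]]
f=lambda x:np.concatenate([proj('wrist',pt(x,q),Tl)-v(*P[k][1]) for k,q in Q.items()])
x=least_squares(f,[.525,.295,0,.2]).x; print(x[:3].round(4),np.degrees(x[3]).round(2),f(x).round(1),'grip',pt(x,(0,0,.033)).round(4))
E
```

```text
LL [0.479  0.209  0.0533] [0.0005 0.0005] (array([0.4829, 0.2082, 0.0482]), array([0.0007, 0.0005, 0.0004]))
LR [0.4494 0.3479 0.0497] [0.0001 0.0001] (array([0.4513, 0.3493, 0.0467]), array([0.    , 0.0003, 0.0002]))
green [0.5806 0.2536 0.1251] [0.0002 0.0002] (array([0.579 , 0.2537, 0.1259]), array([0.0004, 0.    , 0.0004]))
red [0.5495 0.347  0.1297] [0.0001 0.0001] (array([0.5564, 0.3508, 0.1258]), array([0.0007, 0.0003, 0.0009]))
blue [0.5628 0.3263 0.1255] [0.0001 0.0001] (array([0.562 , 0.3264, 0.126 ]), array([0.0005, 0.0003, 0.0008]))
barlo [0.4623 0.2763 0.1214] [0.0009 0.0009] (array([0.4748, 0.2805, 0.1094]), array([0.0013, 0.0009, 0.0013]))
barhi [0.5245 0.2918 0.1431] [0.0001 0.0001] 
UL [0.5937 0.2351 0.1329] [0. 0.] (array([0.5949, 0.2351, 0.1323]), array([0.    , 0.0001, 0.0001]))
UR [0.5529 0.3692 0.1374] [0.0002 0.0002] (array([0.5638, 0.3748, 0.1316]), array([0.0007, 0.0007, 0.001 ]))
[ 0.5317  0.2938 -0.006 ] 13.1 [-0.3  1.1  0.1  0.3 -0.1  0.6 -0.6  0.1  0.5 -2.   0.3  0.3] grip [0.5132 0.2895 0.1111]
```

```bash
python3 - <<'E'
from h import *
Rt,n,u=sw(13.0); g=np.array([.507,.288,.117])
T=np.load('l_T.npy')
top=g+.012*n
print('bar top ends proj',[(proj('wrist',top+q*u,T)-[190,80])*2.7 for q in(-.032,.032)])
G=g+.015*-n; print((np.linalg.inv(T)@np.append(g,1)).round(4))
plan(g+.03*n,n=1,Rt=Rt)
E
```

```text
bar top ends proj [array([367.26721637, 255.53963155]), array([366.2941437 , 475.21283486])]
[0.0029 0.005  0.065  1.    ]
dist 0.0358 ang 0.15 min rows 0.5721882198327746 0.013747833517450167
[1, 3.1, 4.4, 35.4, -0.04, 0.09, -0.11]
```

```bash
python3 -m jog '[1,1.5,2,17,0,0.1,0, 1,1.5,2,17,0,0,0, 1,0,0,0,0,0,0]'
python3 - <<'E'
from h import *
Rt,n,u=sw(13.0); g=np.array([.507,.288,.117])
plan(g+.03*n,n=1,Rt=Rt)
T=tool();print((np.linalg.inv(T)@np.append(g,1)).round(4))
f=grab_frame('wrist')[:,:,::-1]; cv2.imwrite('pics/m_w.png',f)
f=grab_frame('scene')[:,:,::-1]; cv2.imwrite('pics/m_s.png',cv2.resize(f[150:260,380:500],None,fx=5.4,fy=5.4,interpolation=cv2.INTER_CUBIC))
E
```

```text
time_s: 15.75
eef_pos: [0.4905, 0.2833, 0.1458]
eef_rot: [179.8, 35.3, -167.3]
wrist_force: [-0.8, -1.1, -0.5]
gripper_width: 0.999
dist 0.0043 ang 0.36 min rows 0.0686441090910361 0.033607092401397795
[1, 2.5, 0.8, 3.4, 0.03, 0.28, -0.23]
[2.70e-03 8.00e-04 3.34e-02 1.00e+00]
```

View pics/m_w.png

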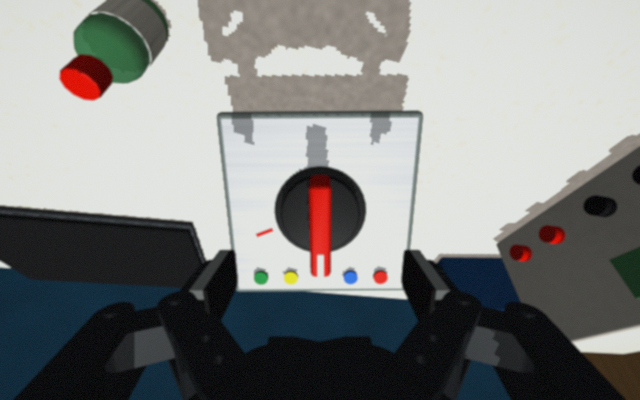

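View pics/m_s.png

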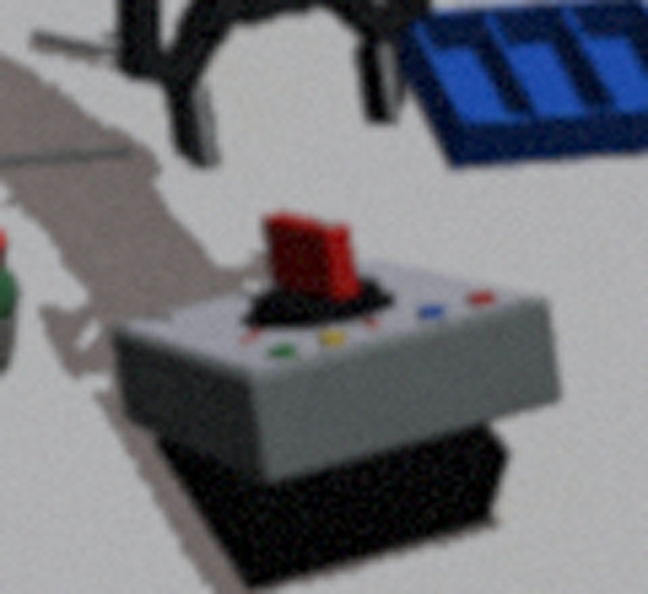

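```bash
python3 -m jog '[1,1,0.3,12,0,0.1,0, 1,1,0.3,12,0,0.1,0, 1,0.5,0.2,11,0,0,0, 1,0,0,0,0,0,0]'
python3 - <<'E'
from h import *
Rt,n,u=sw(13.0); g=np.array([.507,.288,.117])
T=tool();print((np.linalg.inv(T)@np.append(g,1)).round(4))
plan(g-.015*n,n=1,Rt=Rt)
f=grab_frame('scene')[:,:,::-1]; cv2.imwrite('pics/n_s.png',cv2.resize(f[150:260,380:500],None,fx=5.4,fy=5.4,interpolation=cv2.INTER_CUBIC))
f=grab_frame('wrist')[:,:,::-1]; cv2.imwrite('pics/n_w.png',f)
E
```

```text
time_s: 16.35
eef_pos: [0.5098, 0.2893, 0.1165]
eef_rot: [179.7, 35.3, -167.3]
wrist_force: [-0.2, -0.8, -0.2]
gripper_width: 0.992
[ 2.1e-03 -6.0e-04 -2.1e-03  1.0e+00]
dist 0.0131 ang 0.41 min rows 0.20941727670703822 0.03836182925308332
[1, 2.2, -0.7, 12.9, 0.12, 0.29, -0.27]
```

View pics/n_s.png

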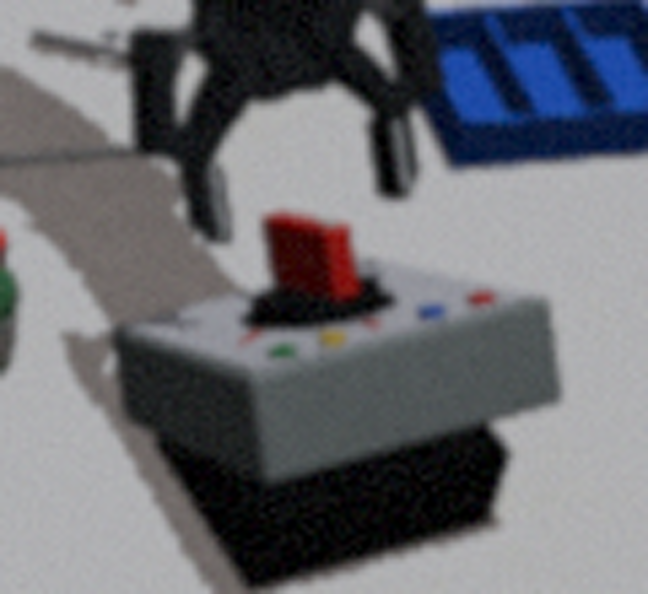

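View pics/n_w.png

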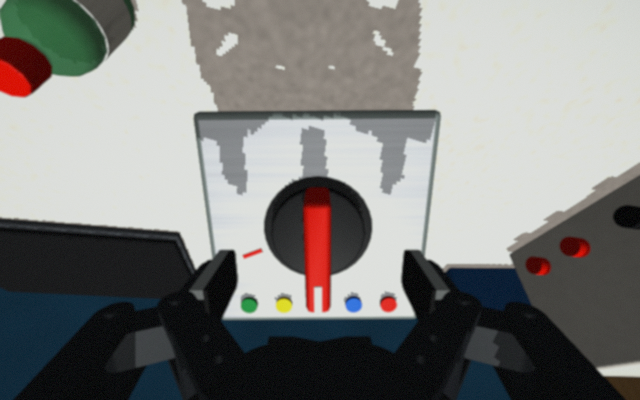

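```bash
python3 - <<'E'
from h import *
T=tool();n=sw(13)[1];u=sw(13)[2]
for g in([.507,.288,.117],[.505,.2876,.117],[.5132,.2895,.1111]):
    g=np.array(g)
    print([proj('wrist',g+.012*n+q*u,T).round(1).tolist() for q in(-.032,.032)], 'disc c',proj('wrist',g-.022*n,T).round(1),'discends',[proj('wrist',g-.022*n+q*u,T)[1].round(1) for q in(-.03,.03)],'panel up/low',[proj('wrist',g-.033*n+q*u,T)[1].round(1) for q in(-.075,.075)])
f=cv2.imread('pics/n_w.png'); cv2.imwrite('pics/n_c.png',cv2.resize(f[100:330,180:460],None,fx=2.6,fy=2.6,interpolation=cv2.INTER_CUBIC))
E
```

```text
[[317.4, 203.7], [318.2, 314.7]] disc c [317.8 235.3] discends [np.float64(189.2), np.float64(276.9)] panel up/low [np.float64(110.3), np.float64(321.3)]
[[317.5, 201.1], [318.3, 313.6]] disc c [317.9 233.6] discends [np.float64(187.0), np.float64(275.7)] panel up/low [np.float64(107.3), np.float64(320.6)]
[[317.6, 202.0], [318.3, 307.3]] disc c [318.  232.5] discends [np.float64(188.5), np.float64(272.4)] panel up/low [np.float64(113.5), np.float64(315.5)]
```

View pics/n_c.png

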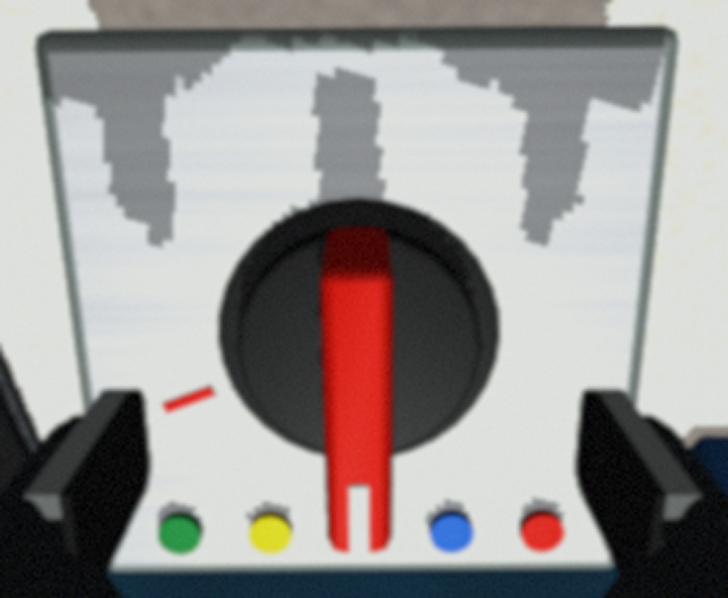

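```bash
python3 -m jog '[1,1,-0.3,5,0,0.2,-0.2, 1,0.5,-0.3,5,0,0,0, 1,0.5,0,3.5,0,0,0, 1,0,0,0,0,0,0]'
python3 - <<'E'
from h import *
Rt,n,u=sw(13.0); g=np.array([.507,.288,.117])
T=tool();print((np.linalg.inv(T)@np.append(g,1)).round(4))
f=grab_frame('scene')[:,:,::-1]; cv2.imwrite('pics/o_s.png',cv2.resize(f[150:260,380:500],None,fx=5.4,fy=5.4,interpolation=cv2.INTER_CUBIC))
E
```

```text
time_s: 16.95
eef_pos: [0.5165, 0.2906, 0.105]
eef_rot: [179.8, 35.2, -167.1]
wrist_force: [-0.1, -0.7, -0.3]
gripper_width: 1.007
[ 1.10e-03 -4.00e-04 -1.55e-02  1.00e+00]
```

View pics/o_s.png

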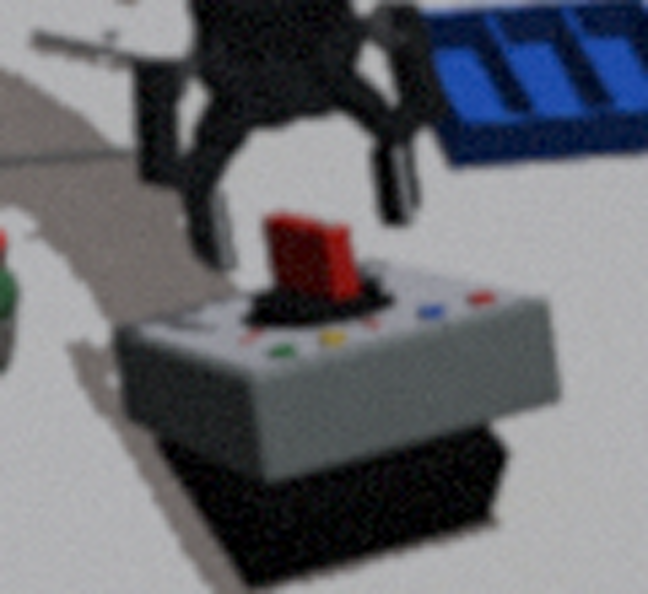

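```bash
python3 -m jog '[0.3,0,0,0,0,0,0, 0.3,0,0,0,0,0,0, 0.3,0,0,0,0,0,0, 0.3,0,0,0,0,0,0]'
python3 - <<'E'
from h import *
f=grab_frame('scene')[:,:,::-1]; cv2.imwrite('pics/p_s.png',cv2.resize(f[150:260,380:500],None,fx=5.4,fy=5.4,interpolation=cv2.INTER_CUBIC))
f=grab_frame('wrist')[:,:,::-1]; cv2.imwrite('pics/p_w.png',cv2.resize(f[140:360,200:440],None,fx=2.7,fy=2.7,interpolation=cv2.INTER_CUBIC))
E
```

```text
time_s: 17.5
eef_pos: [0.5166, 0.2908, 0.1056]
eef_rot: [179.8, 35.2, -167.1]
wrist_force: [-0.2, -0.1, 0.0]
gripper_width: 0.3
```

View pics/p_s.png

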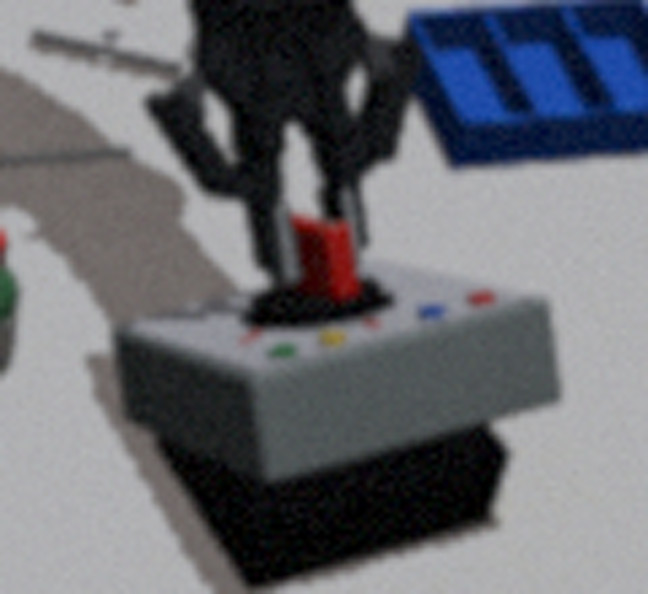

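View pics/p_w.png

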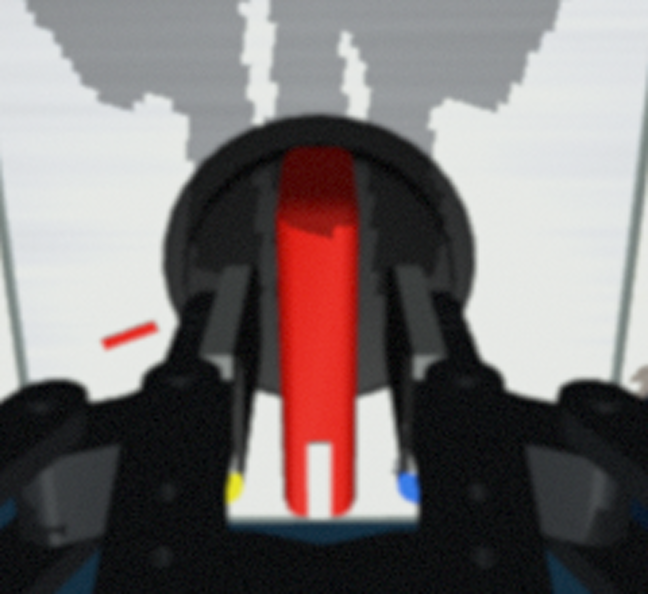

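The bar stands centred between the jaws, with the tips straddling it. Closing now.

```bash
python3 -m jog '[0,0,0,0,0,0,0, 0,0,0,0,0,0,0, 0,0,0,0,0,0,0]'
python3 - <<'E'
from h import *
s=sense(); print(s['torque'],s['joints'].round(1))
E
```

```text
time_s: 17.98
eef_pos: [0.5166, 0.2901, 0.1058]
eef_rot: [179.9, 35.2, -167.1]
wrist_force: [-0.4, -0.7, 0.4]
gripper_width: 0.149
[-0.14565379  0.50633812  0.06563686] [ 35.9  12.  -35.8   9.1 -12.9  19. ]
```

```bash
python3 -m jog '[0,0,0,0,0,0,7, 0,0,0,0,0,0,7]'
python3 - <<'E'
from h import *
s=sense(); print(s['torque'],s['joints'].round(1)); Rt,n,u=sw(13); T=tool(); print((Rt.inv()*R.from_matrix(T[:3,:3])).as_rotvec(degrees=True).round(1))
E
```

```text
time_s: 18.23
eef_pos: [0.5167, 0.2898, 0.1058]
eef_rot: [169.9, 34.0, 175.5]
wrist_force: [-0.2, -0.4, 0.4]
gripper_width: 0.154
[-0.34307571  0.49870812  0.04979781] [ 35.9  12.  -35.8   9.1 -12.9  33.4]
[-0.1 -0.2 14.5]
```

```bash
python3 -m jog '[0,0,0,0,0,0,9, 0,0,0,0,0,0,9, 0,0,0,0,0,0,9, 0,0,0,0,0,0,9]'
python3 - <<'E'
from h import *
s=sense(); print(s['torque'],s['wrist_force'],s['joints'].round(1)); Rt,n,u=sw(13); T=tool(); print((Rt.inv()*R.from_matrix(T[:3,:3])).as_rotvec(degrees=True).round(1))
f=grab_frame('wrist')[:,:,::-1]; cv2.imwrite('pics/q_w.png',f)
E
```

```text
time_s: 18.73
eef_pos: [0.5165, 0.2892, 0.1056]
eef_rot: [151.1, 21.0, 135.9]
wrist_force: [-0.3, -1.4, 1.7]
gripper_width: 0.153
[-0.338511    0.58515978  0.15116371] [-0.30141615 -1.414482    1.65679651] [ 35.9  12.  -35.8   9.1 -13.   70.6]
[-0.1 -0.2 51.6]
```

View pics/q_w.png

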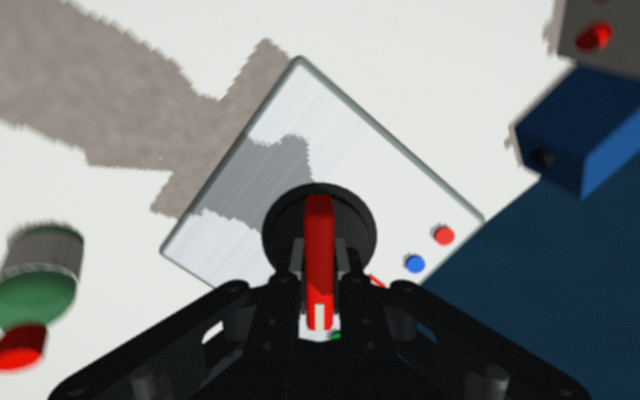

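```bash
cat > st.py <<'E'
from h import *
s=sense(); Rt,n,u=sw(13); T=tool(); print(s['time_s'],'tq_n',(s['torque']@n).round(2),np.linalg.norm(s['wrist_force']).round(1),'rot',(Rt.inv()*R.from_matrix(T[:3,:3])).as_rotvec(degrees=True).round(1))
E
python3 -m jog '[0,0,0,0,0,0,8, 0,0,0,0,0,0,6]'; python3 st.py
python3 -m jog '[0,0,0,0,0,0,4, 0,0,0,0,0,0,2]'; python3 st.py
```

```text
time_s: 19.02
eef_pos: [0.5164, 0.289, 0.1055]
eef_rot: [147.2, 13.7, 123.1]
wrist_force: [0.4, -0.9, 0.7]
gripper_width: 0.15
19.025 tq_n 0.2 1.2 rot [-0.1 -0.2 65.9]
time_s: 19.27
eef_pos: [0.5163, 0.2889, 0.1054]
eef_rot: [146.2, 10.5, 118.1]
wrist_force: [-0.4, -0.4, 1.6]
gripper_width: 0.147
19.275 tq_n 1.55 1.7 rot [-0.1 -0.2 71.7]
```

```bash
python3 -m jog '[0,0,0,0,0,0,0.5, 0,0,0,0,0,0,0.5, 0,0,0,0,0,0,0, 0,0,0,0,0,0,0, 0,0,0,0,0,0,0]'; python3 st.py
python3 - <<'E'
from h import *
f=grab_frame('scene')[:,:,::-1]; cv2.imwrite('pics/r_s.png',cv2.resize(f[150:260,380:500],None,fx=5.4,fy=5.4,interpolation=cv2.INTER_CUBIC))
f=grab_frame('wrist')[:,:,::-1]; cv2.imwrite('pics/r_w.png',f)
E
python3 -m jog '[0,0,0,0,0,0,0.5, 0,0,0,0,0,0,0, 0,0,0,0,0,0,0, 0,0,0,0,0,0,0, 0,0,0,0,0,0,0]'; python3 st.py
```

```text
time_s: 19.9
eef_pos: [0.5163, 0.289, 0.1055]
eef_rot: [146.1, 10.3, 117.6]
wrist_force: [0.9, -0.5, 1.3]
gripper_width: 0.154
19.9 tq_n 1.65 1.6 rot [-0.  -0.3 72.2]
time_s: 20.62
eef_pos: [0.5163, 0.2889, 0.1055]
eef_rot: [146.1, 10.0, 117.2]
wrist_force: [0.7, -0.9, 1.6]
gripper_width: 0.153
20.625 tq_n 1.85 2.0 rot [-0.  -0.3 72.7]
```

View pics/r_w.png

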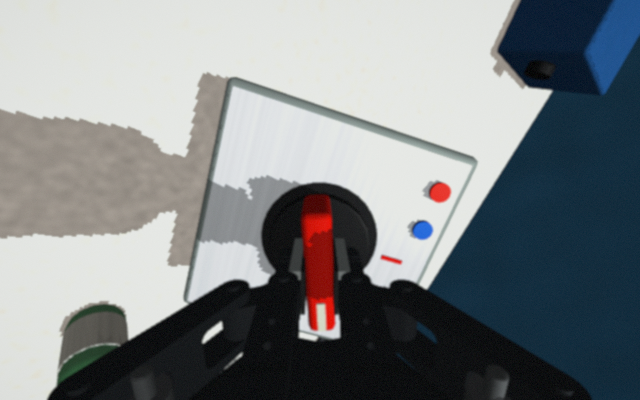

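View pics/r_s.png

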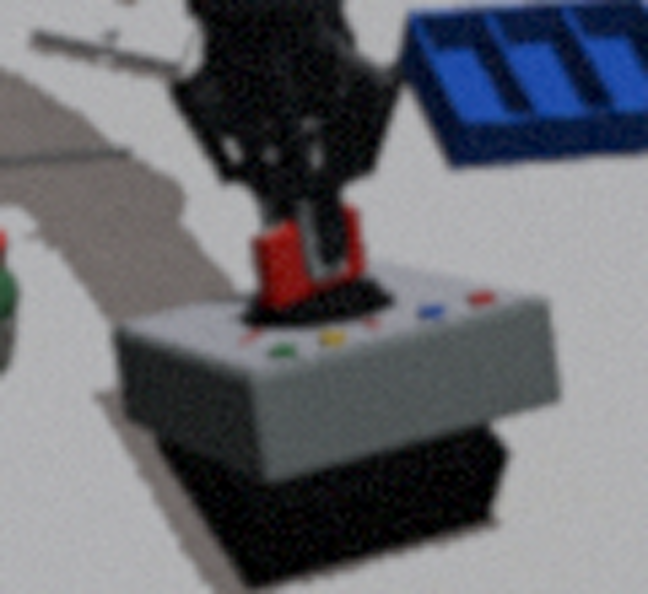

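```bash
python3 -m jog '[0,0,0,0,0,0,-9, 0,0,0,0,0,0,-9, 0,0,0,0,0,0,-9, 0,0,0,0,0,0,-9, 0,0,0,0,0,0,-9]'; python3 st.py
python3 -m jog '[0,0,0,0,0,0,-9, 0,0,0,0,0,0,-8, 0,0,0,0,0,0,0]'; python3 st.py
```

```text
time_s: 21.25
eef_pos: [0.5167, 0.2896, 0.1057]
eef_rot: [161.8, 30.7, 160.4]
wrist_force: [-0.5, -0.3, 1.0]
gripper_width: 0.153
21.25 tq_n 0.18 1.2 rot [-0.1 -0.2 27.5]
time_s: 21.62
eef_pos: [0.5166, 0.2899, 0.1058]
eef_rot: [172.2, 34.5, 179.8]
wrist_force: [-1.5, -0.6, 2.0]
gripper_width: 0.152
21.625 tq_n 0.14 2.6 rot [-0.2 -0.2 10.8]
```

```bash
python3 -m jog '[0,0,0,0,0,0,-8, 0,0,0,0,0,0,-2, 0,0,0,0,0,0,0]'; python3 st.py
python3 -m jog '[0.4,0,0,0,0,0,0, 0.7,0,0,0,0,0,0, 1,0,0,0,0,0,0, 1,0,0,0,0,0,0, 1,0,0,0,0,0,0]';python3 st.py
python3 -m jog '[1,0,0,-15,0,0,0, 1,0,0,-30,0,0,0, 1,0,0,-40,0,0,0, 1,0,0,-40,0,0,0, 1,0,0,0,0,0,0]'
python3 - <<'E'
from h import *
for c in('scene','wrist','top'):
    f=grab_frame(c)[:,:,::-1]; cv2.imwrite(f'pics/z_{c}.png',f)
f=cv2.imread('pics/z_wrist.png'); cv2.imwrite('pics/z_wc.png',cv2.resize(f[80:280,220:440],None,fx=2.8,fy=2.8,interpolation=cv2.INTER_CUBIC))
K,W=cam('scene')
for n in('plate','fixture_seat','plate_handle'):
  for d in spot_point(n,'scene')[:3]: print(n,round(d['score'],2),(W@np.append(d['location'],1))[:3].round(4))
E
```

```text
time_s: 22.0
eef_pos: [0.5166, 0.29, 0.1058]
eef_rot: [178.8, 35.2, -168.6]
wrist_force: [-0.1, -1.3, 0.8]
gripper_width: 0.147
22.0 tq_n 0.09 1.6 rot [-0.3 -0.2  1.3]
time_s: 22.62
eef_pos: [0.5168, 0.2903, 0.1057]
eef_rot: [178.5, 35.2, -169.0]
wrist_force: [0.8, 0.1, -0.3]
gripper_width: 0.999
22.625 tq_n 0.07 0.9 rot [-0.3 -0.2  1.6]
time_s: 23.25
eef_pos: [0.4432, 0.2724, 0.2134]
eef_rot: [178.4, 35.3, -169.1]
wrist_force: [0.4, 1.2, 0.1]
gripper_width: 1.0
plate 0.88 [ 0.184  -0.3313  0.0024]
plate 0.71 [ 0.1641  0.2984 -0.0003]
plate 0.6 [ 0.5016 -0.2983  0.0315]
plate_handle 0.69 [ 0.5012 -0.3004  0.0847]
plate_handle 0.67 [ 0.1889 -0.3301  0.0396]
plate_handle 0.62 [0.1668 0.3007 0.0346]
```

View pics/z_wc.png

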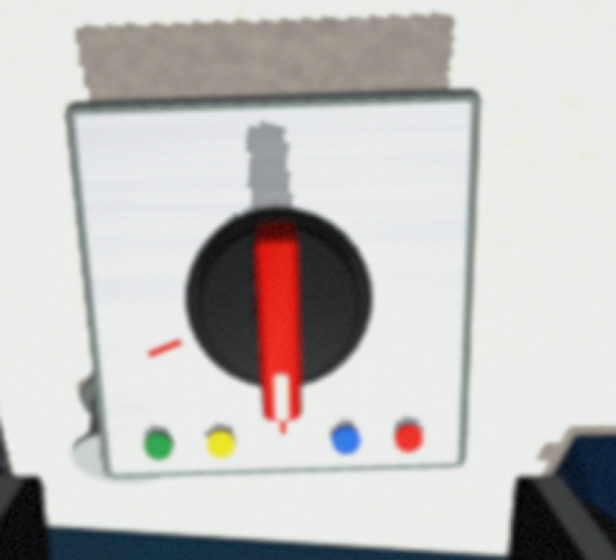

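View pics/z_scene.png

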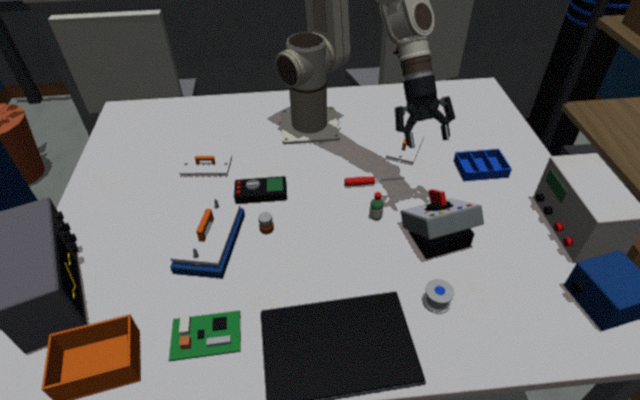

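View pics/z_top.png

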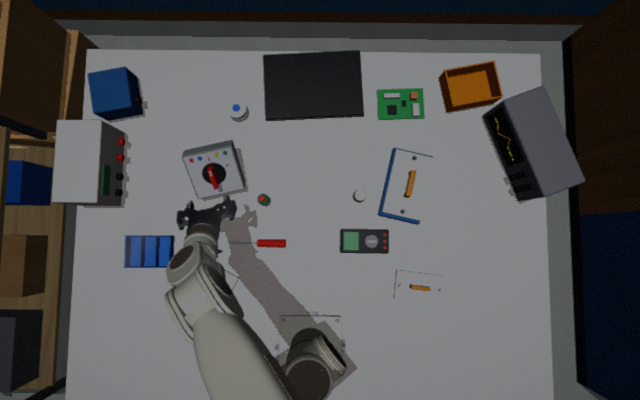

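The switch is back on its rest mark, the plate is on both pins, the bystanders are at their starting pixels and the gripper is clear. Handing in.

```bash
python3 -c "
from plant import *
s=sense();print(s['time_s'],s['wrist_force'].round(1),abs(s['qvel']).max());print(sign_off())"
```

```text
23.55 [0.5 0.1 0.5] 0.3819458339874906
the job is handed in; nothing more can be done
None
```

The job was handed in at 23.6 s (limit 67 s); `sign_off()` reports no verdict.

**Plate:** I gripped the largest plate by its handle, lowered it level over both guide pins and let go. The tool ended about 30 mm above its pick-up height, as it should, and the plate's weight had come off the gripper. After release, both pins stood through the plate, and the detector put its origin at z = 31.5 mm against 30 mm for home.

**Switch:** I turned it clockwise until the torque jumped from 0.2 to about 1.6 N m. The tool then read about 72° against the nominal 69°, so it was against the stop. I held it there for about 1.4 s, turned it back in the grip and released it. The last picture shows the bar on its rest mark.

**End state:** The gripper was about 14 cm clear of the switch with only noise on the wrist force. The bystanders that were in view looked unmoved; I compared them by eye only.

**Checks that disagreed:**
- **Switch height:** The wrist camera on its own put the switch about 10 mm deeper than the three-camera fit. I gripped at the three-camera height, and the bar was held without touching the disc.
- **Plate position:** The last detector fix for the plate was about 2–3 mm from my measured pin centre. That is within the detector's 4 mm error and the plate is held by the pins, so I did not act on it.

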